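Put a mis-picked repair kit right

TASK

The parts kit for this power-supply repair was picked wrongly: a short capacitor stands in the kit tray's round pocket, and the tall one that belongs there is still in the stock carton. Swap the two, so that the tall capacitor stands in the round pocket and the short one stands in the carton cell the tall one came from, and complete the kit by laying the aluminium heat sink and the wide power module flat in the tray pockets cut for them, each seated on the pocket's floor. Leave the narrow module on the bench and the short capacitor already in the carton where they are.

Things in the scene. Friction and masses are not known exactly. Their poses are not given: they have to be found in the camera images.
- tall_cap: the tall screw-terminal capacitor: upright navy cylinder, 51 mm diameter, 76 mm high plus two screw terminals that stand 6 mm above its top; about 0.2 kg; origin at the centre of its underside, z up. Starts in one of the carton's two cells
- short_cap: a short screw-terminal capacitor of the same make: 51 mm diameter, 50 mm high plus 6 mm terminals; about 0.13 kg; origin at the centre of its underside, z up. Starts standing in the round pocket of the kit tray; it belongs in the carton
- carton_cap: a second short capacitor, the same in all as short_cap, standing in the carton's other cell, where it stays; origin at the centre of its underside
- wide_module: the wide power module, lying flat on the bench: black block on a metal base plate with three screw terminals in a row along its top; base plate 94 mm long (own x) and 34 mm wide (own y), block 70 x 34 mm, 30 mm high, terminals to 36 mm; about 0.16 kg; origin at the centre of its underside. Grip it across the 34 mm
- narrow_module: the narrow power module, a look-alike that stays where it lies: as the wide one but 92 mm long (own x) and only 20 mm wide (own y), 30 mm high, terminals to 36 mm; origin at the centre of its underside
- heat_sink: bare aluminium heat sink lying on the bench with its fins up: 60 mm long (own x, along the fins), 44 mm wide (own y), 32 mm high; about 0.11 kg; origin at the centre of its underside. Grip it across the 44 mm
- round_pocket: dark insert in the fixed grey kit tray, with the round pocket for the tall capacitor at its centre: 67 mm diameter, 14 mm deep, light floor 6 mm above the insert's underside. Insert 87 mm (own x) by 124 mm (own y), 20 mm high; underside 3 mm above the bench, tray rim at 24 mm. The three inserts sit 88 mm apart along own x, in any order. Origin: centre of its underside
- long_pocket: a like insert (same size, height, floor, axes and origin as round_pocket) with the long narrow pocket for the wide module at its centre: 50 mm along own x, 110 mm along own y, 14 mm deep, so that the module's length lies along the insert's own y
- wide_pocket: a like insert (same size, height, floor, axes and origin as round_pocket) with the short wide pocket for the heat sink at its centre: 62 mm along own x, 78 mm along own y, 14 mm deep, so that the heat sink's length lies along the insert's own y. Empty at the start; a capacitor can be parked in it for the time being
- carton: fixed open cardboard carton, 154 mm (own x) by 79 mm (own y), walls 29 mm high, floor 4 mm thick; a divider makes two 71 mm square cells centred 37.5 mm either side of the origin along own x. Origin: centre of its underside. Board, jar, screwdriver and handpiece on the bench lie outside tray, carton and the space between

How it is judged:
By the outcome, as a careful person would: the job done as asked, in the order asked, and still so for the second after the job is handed in, with the robot touching nothing.
It also fails if it takes over 128 s, if anything falls off the work surface, if the arm or the gripper's body presses on something with over 40 N, if the wrist force passes 120 N, or if a joint passes its speed limit or range.

ROBOT

A 6-joint arm with a two-finger parallel gripper is mounted at the origin on the work surface. World frame = base frame: x ahead of the robot, y to its left, z up, the work surface at z = 0. Lengths are in m, angles in rad, forces in N, time in s.
With the tool pointing down it reaches from about 0.35 to 0.975 m from the base axis. Payload 4.9 kg.
Tool frame: the origin (TCP) lies midway between the tips of the shut fingers; the grasp point (between the pads) lies 19 mm behind it; z points along the fingers, y is the line along which they close (so a half turn about z gives the same grasp; the last joint's range is limited). The gripper opens to 85 mm and grips with 20 to 120 N. Pads are 22 mm wide; open, the fingers measure 114 mm over their backs; the gripper's body (76 mm by 85 mm) begins 54 mm behind the grasp point. The pads swing forward as they close: fully open they stand 13 mm farther back than shut.
Start: joints at [1.177, 0.053, 1.613, -0, 1.476, -0.119], TCP at [0.17, 0.602, 0.231] pointing down, gripper open.
Joint ranges: [-3.01, 3.01], [-1.01, 2.22], [0.06, 2.58], [-1.02, 4.17], [0.09, 2.62], [-3.14, 3.14]. Speed limits (rad/s): [2.57, 2.57, 3.14, 3.14, 3.14, 3.14].

INTERFACE

Orientations are given as a rotation vector (axis times angle).
In Python, from station import ctrl gives the robot as it stands.
- The arm moves only by the tool step_arm, never from a script. Its argument "targets" is a list of rows, each an object with "travel": the shift along the world's x, y, z as a fraction of full scale, a list of three; "angular": the turn, a rotation vector about the world's x, y, z as a fraction of full scale, a list of three; "gripper": the opening, from 0 (shut) to 1 (fully open). In form: [{"travel": [x, y, z], "angular": [rx, ry, rz], "gripper": gripper}, ...]. A call has 1 to 10 rows; each row is the pose to reach, as a shift and turn from the pose commanded when the call began; what a row does not reach only later rows make up. Full scale, the value 1, is 0.6 m for a shift and pi/4 rad for a turn. A row lasts 1/10 s, in which the tool goes at most 50 mm and 8.59 degrees, less where a joint would pass 70% of its speed; a pose out of reach is approached as far as the arm can. A call with a number of a shift or a turn outside -1 to 1 is refused whole. A call with a gripper value outside its range is refused whole. The fingers move at their own pace and stop on an object; "squeeze" is the grip in N (left out, the last holds). Time passes only in rows, so rows that repeat a pose let the fingers close. It gives the time, the measured TCP pose, the force, the opening and the grip force at its end, in the units of the state.
- ctrl.get_obs(): the state, without advancing time (a new reading comes with each control period).
- ctrl.get_image(name): name is "side" or "top"; returns a dict with "img" (400x640x3 uint8, red, green, blue), "fx", "fy", "cx", "cy" (pixels), "rvec" (rotation vector, rad) and "tvec" (3), from world to camera coordinates, as OpenCV has them. Camera axes: x right, y down, z forward; pixel columns grow to the right and rows downward; lengths in m; the calibration is good to about 2 mm. A picture is of the moment at which its call begins. There is no depth.
- ctrl.finish_job(): hands the job in; it is judged then, once.
The state is a dict: "t": time; "q": joint angles; "dq": joint speeds; "effort": joint torques, N m; "tool_pos": TCP position; "tool_rot": TCP orientation; "contact_force": force on the tool from outside, world axes, zero at the start; "wrist_torque": the same for the moment, N m; "opening": finger opening in m; "grip_force": force on a finger pad.
Only numpy, scipy, OpenCV 4.12 (cv2) and the standard library are available. Lean on these libraries where they do the work, as an engineer would, in place of code of your own. Each camera call takes 0.05 s, during which the arm holds its last target. There are 200 camera calls.

## Working session

There is one attempt and no reset: what is moved stays moved. The work goes in short steps, Python scripts to look and compute and a tool call to move; the robot and the scene stay as the last step left them, time stands still between calls to the robot, and variables do not carry over. Pictures are saved under pics/ and viewed, at most 14 in all, crops included, and the job is handed in when it is done.

Besides the shell and the picture viewer there is one more tool, called after "Emit:" by a JSON object that holds its "method" and its "body", one argument or row to a line. step_arm: Moves the arm, as the interface text tells. Its arguments: {"type":"object","properties":{"targets":{"type":"array"},"squeeze":{"type":"number"}},"required":["targets"]}

```bash
ls; mkdir -p pics; cat > h.py <<'E'
import numpy as np, cv2
from station import ctrl
def get(n,save=None):
    d=ctrl.get_image(n); d['R']=cv2.Rodrigues(np.array(d['rvec'],float))[0]; d['t']=np.array(d['tvec'],float).ravel()
    if save: cv2.imwrite('pics/%s.png'%save,d['img'][:,:,::-1])
    return d
def ray(d,u,v):
    r=d['R'].T@np.array([(u-d['cx'])/d['fx'],(v-d['cy'])/d['fy'],1.]); return -d['R'].T@d['t'], r/np.linalg.norm(r)
def onplane(d,u,v,z):
    c,r=ray(d,u,v); return c+r*(z-c[2])/r[2]
def proj(d,p):
    q=d['R']@np.array(p,float)+d['t']; return np.array([d['fx']*q[0]/q[2]+d['cx'],d['fy']*q[1]/q[2]+d['cy']])
def tri(d1,p1,d2,p2):
    c1,r1=ray(d1,*p1);c2,r2=ray(d2,*p2)
    s=np.linalg.lstsq(np.stack([r1,-r2],1),c2-c1,rcond=None)[0]
    a,b=c1+s[0]*r1,c2+s[1]*r2
    return (a+b)/2,np.linalg.norm(a-b)
E
python3 - <<'E'
from h import *
for n in('top','side'):
    d=get(n,n+'0'); print(n,d['fx'],d['cx'],d['cy'],ray(d,320,200))
print(ctrl.get_obs())
E
```

```text
pics
top 460.34998878750594 316.2648209222511 198.08933954095508 (array([0.39412759, 0.00289684, 1.04019863]), array([ 0.15996156, -0.02380409, -0.98683619]))
side 500.03768491482174 316.6203730878525 208.62772377786945 (array([ 0.33481774, -0.99023694,  0.67837148]), array([ 0.21065947,  0.8346811 , -0.5088517 ]))
{'t': 0.1, 'q': array([ 1.17697642e+00,  5.33391140e-02,  1.61413113e+00, -3.09342148e-06,
        1.47598813e+00, -1.18998118e-01]), 'dq': array([-0.0007299 , -0.0020758 , -0.00244891,  0.00106283, -0.00130008,
        0.00100052]), 'effort': array([ 5.65121936e-04, -3.94904029e+01, -3.71362746e+01, -8.70994472e-05,
        3.89640976e-03, -2.23730513e-05]), 'tool_pos': array([0.16939655, 0.60103505, 0.23017129]), 'tool_rot': array([-4.30266791e-01, -3.11151295e+00,  2.83565456e-03]), 'contact_force': array([ 0.75833236, -0.34728046, -0.45843747]), 'wrist_torque': array([-0.05852043, -0.00882147,  0.02757837]), 'grip_force': 0.0, 'opening': 0.08543783371911357}
```

View pics/top0.png

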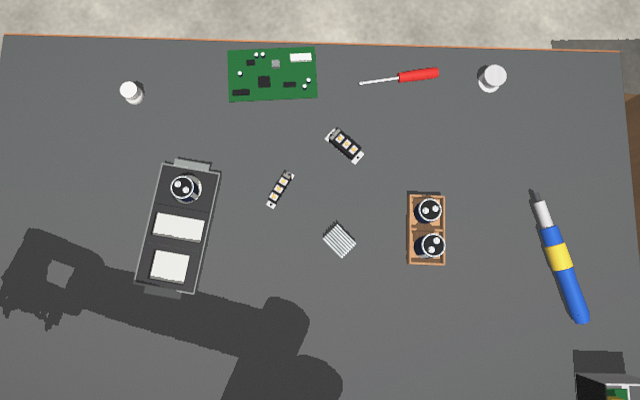

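View pics/side0.png

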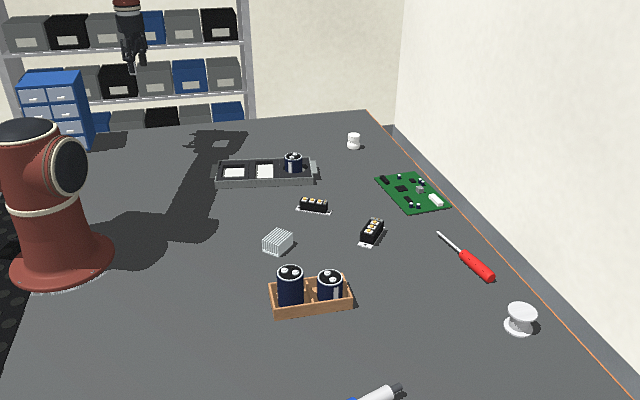

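Top: short cap in the round pocket at about (184,188), long pocket (178,227), wide pocket (169,266), narrow module (280,189), wide module (345,146), heat sink (339,240), carton caps (429,210) and (432,245). Side: tall cap at (290,285) and carton_cap at (330,285), so the tall cap is in the cell nearer the robot. Next I'll enlarge crops.

```bash
python3 - <<'E'
import cv2
a=cv2.imread('pics/top0.png')[120:300,125:455]
cv2.imwrite('pics/c1.png',cv2.resize(a,None,fx=2.4,fy=2.4,interpolation=cv2.INTER_CUBIC))
a=cv2.imread('pics/side0.png')[140:330,205:400]
cv2.imwrite('pics/c2.png',cv2.resize(a,None,fx=3,fy=3,interpolation=cv2.INTER_CUBIC))
E
```

```text
(no output)
```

View pics/c1.png

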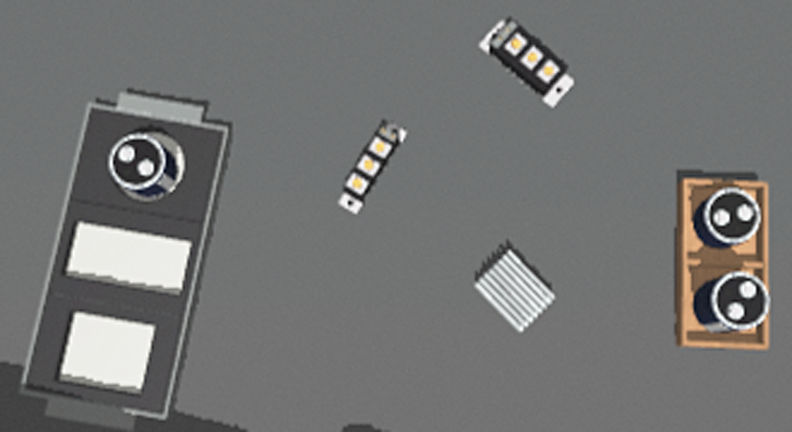

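View pics/c2.png

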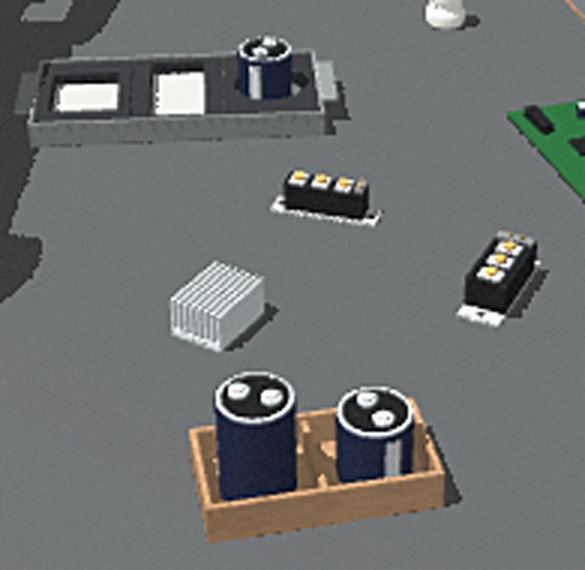

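Crops: the order in the tray is round, long, wide pocket, so the long pocket sits mid-tray. The wide module lies at c1 (530,60), the heat sink at (513,290), and the tall cap at (740,300). In c2 the tall cap's top is at (256,398) and carton_cap's top at (375,412).

```bash
python3 - <<'E'
from h import *
def blobs(d,box,lo,hi,tag,amin=6):
    x0,y0,x1,y1=box; hsv=cv2.cvtColor(d['img'],cv2.COLOR_RGB2HSV)[y0:y1,x0:x1]
    m=cv2.inRange(hsv,lo,hi); n,l,s,c=cv2.connectedComponentsWithStats(m,connectivity=4)
    for i in range(1,n):
        if s[i,4]>=amin:
            cs,_=cv2.findContours((l==i).astype('uint8'),cv2.RETR_EXTERNAL,cv2.CHAIN_APPROX_NONE)
            r=cv2.minAreaRect(cs[0]); print(tag,s[i,4],np.round(c[i]+[x0,y0],1),'rect',np.round(np.array(r[0])+[x0,y0],1),np.round(r[1],1),round(r[2],1))
t=get('top');s=get('side')
W=((0,0,190),(179,60,255))
blobs(t,(140,160,225,300),*W,'T tray white')
blobs(t,(400,185,450,270),*W,'T carton white',4)
blobs(t,(315,215,365,265),(0,0,125),(179,70,255),'T sink',50)
blobs(t,(320,120,370,170),(5,60,150),(30,255,255),'T wide gold')
blobs(t,(320,120,370,170),*W,'T wide white')
blobs(t,(320,120,370,170),(0,0,0),(179,255,60),'T wide black',20)
blobs(s,(215,140,325,190),*W,'S tray white',4)
blobs(s,(270,255,350,310),*W,'S carton white',4)
blobs(s,(255,220,300,262),(0,0,125),(179,70,255),'S sink',50)
blobs(s,(350,210,395,255),(5,60,150),(30,255,255),'S wide gold',4)
blobs(s,(350,210,395,255),*W,'S wide white')
print(t['img'][170,320],t['img'][240,339])
E
```

```text
T tray white 8 [184.  176.5] rect [184.  176.5] [1. 4.] 90.0
T tray white 8 [189.4 179.1] rect [189.4 179. ] [5.  1.2] 36.9
T tray white 30 [177.6 183.7] rect [177.5 183.5] [5. 5.] 90.0
T tray white 25 [199.7 187.6] rect [200. 188.] [ 2. 14.] 0.0
T tray white 7 [171. 187.] rect [171. 187.] [6. 0.] -90.0
T tray white 30 [185.5 189.7] rect [185.5 189.5] [5. 5.] 90.0
T tray white 40 [182.9 195.2] rect [183.1 194.3] [ 6.7 19.6] 78.1
T tray white 965 [178.5 226.4] rect [178.3 226.4] [48.2 20.6] 10.1
T tray white 889 [169.7 265.6] rect [169.6 265.6] [33.9 26.9] 11.3
T carton white 7 [424.7 200. ] rect [424.5 200. ] [1.3 3.6] 63.4
T carton white 23 [435.3 201.4] rect [435.  201.5] [14.4  3.6] 33.7
T carton white 5 [420.4 204.4] rect [420.3 204.4] [0.9 3.1] 26.6
T carton white 25 [435.  208.4] rect [435.  208.5] [5. 4.] 90.0
T carton white 5 [419. 209.] rect [419. 209.] [4. 0.] -90.0
T carton white 26 [425.5 210.4] rect [425.5 210. ] [4.9 4.9] 45.0
T carton white 35 [433.4 217. ] rect [433.3 216.4] [ 7.2 20.1] 66.0
T carton white 16 [434.8 233.9] rect [434.7 233.7] [7.1 2. ] 11.3
T carton wh
[... 2305 characters left out ...]
 white 27 [332. 279.] rect [332. 279.] [4. 6.] 90.0
S sink 667 [276.7 241.7] rect [276.8 241.2] [24.  34.6] 45.0
S wide gold 12 [374.2 221.3] rect [374.5 221.5] [3. 3.] 90.0
S wide gold 9 [371.3 225.8] rect [371.5 226. ] [2. 3.] 90.0
S wide gold 11 [368.4 229.9] rect [368.5 230. ] [2. 3.] 90.0
S wide white 6 [371.8 222. ] rect [371.8 222.1] [2.7 1.3] 63.4
S wide white 6 [376.8 223. ] rect [376.8 222.9] [1.3 2.7] 26.6
S wide white 7 [368.7 226.1] rect [369. 226.] [2. 2.] 90.0
S wide white 7 [373.9 227.1] rect [373.8 227.3] [1.4 3.5] 45.0
S wide white 18 [368.1 231.3] rect [368.  231.1] [7.8 3.3] 11.3
S wide white 52 [364.8 244.6] rect [364.8 244.7] [14.   4.1] 15.9
[114 116 117] [158 162 163]
```

```bash
python3 - <<'E'
from h import *
np.set_printoptions(precision=4,suppress=True)
t=get('top');s=get('side')
A=lambda *p:np.mean(p,axis=0)
for n,a,b in [('short',A((177.6,183.7),(185.5,189.7)),A((294.2,153.4),(291.6,156.4))),
 ('tall',A((436.4,240.2),(431.3,249.2)),A((283.7,269.9),(294.6,272))),
 ('cartoncap',A((435,208.4),(425.5,210.4)),A((326.7,272.5),(332,279))),
 ('wmid',(346.5,143.5),(371.3,225.8)),('w1',(339.6,137.6),(374.2,221.3)),('w3',(353.2,149),(368.4,229.9))]:
    p,e=tri(t,a,s,b); print(n,p,'gap',round(e,4))
def rectpocket(c,sz,ang,n):
    q=cv2.boxPoints((c,(sz[0]+1,sz[1]+1),ang)); cam=ray(t,*c)[0]
    C=onplane(t,*c,.009); o=[]
    for i in range(4):
        m=(q[i]+q[(i+1)%4])/2; P=onplane(t,*m,.009)
        z=.023 if (P-C)[:2]@(cam-C)[:2]>0 else .009
        o.append(onplane(t,*m,z))
    o=np.array(o); c2=(o[0]+o[2])/2,(o[1]+o[3])/2
    v=[o[2]-o[0],o[3]-o[1]]
    # centre: solve mid in each own direction
    u=[w[:2]/np.linalg.norm(w[:2]) for w in v]
    ctr=np.linalg.solve(np.array(u),[u[0]@c2[0][:2],u[1]@c2[1][:2]])
    print(n,ctr,[ (np.linalg.norm(w[:2]),np.degrees(np.arctan2(w[1],w[0]))) for w in v]); return ctr
L=rectpocket((178.3,226.4),(48.2,20.6),10.1,'long');Wd=rectpocket((169.6,265.6),(33.9,26.9),11.3,'wide')
d=L-Wd; print('ax',np.degrees(np.arctan2(d[1],d[0])),np.linalg.norm(d),'round',L+d*.088/np.linalg.norm(d))
# tray rim corners (top), z .024
for p in [(90,100),(230,125),(168,415),(22,388)]: print('rim',onplane(t,p[0]/2.4+125-.5,p[1]/2.4+120-.5,.024))
# carton outer wall top corners
cc=[onplane(t,p[0]/2.4+125-.5,p[1]/2.4+120-.5,.029) for p in [(678,178),(769,181),(769,348),(678,345)]]
print('carton',np.array(cc),np.mean(cc,axis=0))
# heat sink top corners: top c1 / side c2
for a,b in [((509,247),(215,262)),((474,283),(170,298)),((554,295),(264,280))]:
    print('hs',tri(t,(a[0]/2.4+124.5,a[1]/2.4+119.5),s,(b[0]/3+204.5,b[1]/3+139.5)))
hs=[onplane(t,p[0]/2.4+124.5,p[1]/2.4+119.5,.032) for p in [(474,283),(509,247),(554,295),(520,331)]]
print(np.array(hs),np.mean(hs,axis=0))
for p in [(328.9,134.8),(357.4,157.3)]: print('wplate',onplane(t,*p,.003))
E
```

```text
short [0.574  0.2766 0.0657] gap 0.0014
tall [ 0.4606 -0.2587  0.0855] gap 0.0007
cartoncap [ 0.5387 -0.2595  0.0595] gap 0.0
wmid [ 0.688  -0.0785  0.0357] gap 0.0004
w1 [ 0.7009 -0.0626  0.0362] gap 0.0001
w3 [ 0.6756 -0.0938  0.0361] gap 0.0006
long [0.493  0.2918] [(np.float64(0.11361635261114987), np.float64(-99.06883665655151)), (np.float64(0.04886268498695488), np.float64(178.78315746265284))]
wide [0.4063 0.3046] [(np.float64(0.0807519225490599), np.float64(-99.44238769738361)), (np.float64(0.060400797959490764), np.float64(168.9223630532505))]
ax -8.341542969258732 0.0876184215367004 round [0.58   0.2791]
rim [0.6383 0.3362 0.024 ]
rim [0.6178 0.204  0.024 ]
rim [0.3503 0.2444 0.024 ]
rim [0.3712 0.3765 0.024 ]
carton [[ 0.5774 -0.216   0.029 ]
 [ 0.5768 -0.3013  0.029 ]
 [ 0.4222 -0.2977  0.029 ]
 [ 0.423  -0.2145  0.029 ]] [ 0.4999 -0.2574  0.029 ]
hs (array([ 0.4874, -0.0563,  0.0543]), np.float64(0.03698720355757083))
hs (array([ 0.4565, -0.0273,  0.0065]), np.float64(0.04032585065088497))
hs (array([ 0.4805, -0.1001,  0.061 ]), np.float64(0.03427780939893005))
[[ 0.4747 -0.0276  0.032 ]
 [ 0.5085 -0.059   0.032 ]
 [ 0.4655 -0.1008  0.032 ]
 [ 0.4322 -0.0702  0.032 ]] [ 0.4702 -0.0644  0.032 ]
wplate [ 0.7172 -0.0397  0.003 ]
wplate [ 0.6649 -0.1068  0.003 ]
```

Emit:
{"method": "step_arm", "body": {
  "targets": [
    {"travel":[0.674,-0.541,-0.117],"angular":[0,0,0.158],"gripper":1},
    {"travel":[0.674,-0.541,-0.117],"angular":[0,0,0.158],"gripper":1},
    {"travel":[0.674,-0.541,-0.117],"angular":[0,0,0.158],"gripper":1},
    {"travel":[0.674,-0.541,-0.117],"angular":[0,0,0.158],"gripper":1},
    {"travel":[0.674,-0.541,-0.117],"angular":[0,0,0.158],"gripper":1},
    {"travel":[0.674,-0.541,-0.117],"angular":[0,0,0.158],"gripper":1},
    {"travel":[0.674,-0.541,-0.117],"angular":[0,0,0.158],"gripper":1},
    {"travel":[0.674,-0.541,-0.117],"angular":[0,0,0.158],"gripper":1},
    {"travel":[0.674,-0.541,-0.117],"angular":[0,0,0.158],"gripper":1},
    {"travel":[0.674,-0.541,-0.117],"angular":[0,0,0.158],"gripper":1}
  ],
  "squeeze": 50
}}

```text
t: 1.3
tool_pos: [0.5574, 0.2899, 0.1641]
tool_rot: [0.237, 3.132, 0.0]
contact_force: [0.3, 1.2, 0.2]
opening: 0.0852
grip_force: 0.0
```

Emit:
{"method": "step_arm", "body": {
  "targets": [
    {"travel":[0,0,0],"angular":[0,0,0],"gripper":1},
    {"travel":[0,0,0],"angular":[0,0,0],"gripper":1},
    {"travel":[0,0,0],"angular":[0,0,0],"gripper":1}
  ]
}}

```text
t: 1.6
tool_pos: [0.5554, 0.292, 0.1642]
tool_rot: [-0.235, -3.132, -0.0]
contact_force: [-0.3, 0.9, 0.5]
opening: 0.0851
grip_force: 0.0
```

Emit:
{"method": "step_arm", "body": {
  "targets": [
    {"travel":[0.031,-0.026,0],"angular":[0,0,0],"gripper":1},
    {"travel":[0.031,-0.026,-0.05],"angular":[0,0,0],"gripper":1},
    {"travel":[0.031,-0.026,-0.1],"angular":[0,0,0],"gripper":1},
    {"travel":[0.031,-0.026,-0.15],"angular":[0,0,0],"gripper":1},
    {"travel":[0.031,-0.026,-0.19],"angular":[0,0,0],"gripper":1},
    {"travel":[0.031,-0.026,-0.212],"angular":[0,0,0],"gripper":1},
    {"travel":[0.031,-0.026,-0.212],"angular":[0,0,0],"gripper":1},
    {"travel":[0.031,-0.026,-0.212],"angular":[0,0,0],"gripper":1}
  ]
}}

```text
t: 2.4
tool_pos: [0.5749, 0.2767, 0.0382]
tool_rot: [0.235, 3.131, 0.001]
contact_force: [-0.3, -0.3, 0.1]
opening: 0.0853
grip_force: 0.0
```

```bash
python3 - <<'E'
from h import *
a=get('side')['img'][120:220,200:340,::-1];b=get('top')['img'][150:250,120:260,::-1]
cv2.imwrite('pics/g1.png',cv2.resize(np.hstack([a,b]),None,fx=2.8,fy=2.8,interpolation=cv2.INTER_CUBIC))
E
```

```text
(no output)
```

View pics/g1.png

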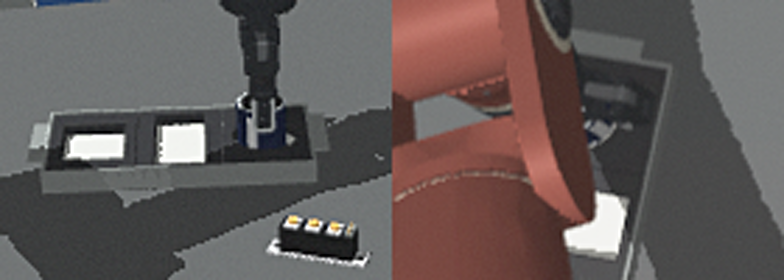

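The side view shows the finger centred on the cap at (263,120) in the picture, with its tip above the tray. I'll close the gripper.

Emit:
{"method": "step_arm", "body": {
  "targets": [
    {"travel":[0,0,0],"angular":[0,0,0],"gripper":0},
    {"travel":[0,0,0],"angular":[0,0,0],"gripper":0},
    {"travel":[0,0,0],"angular":[0,0,0],"gripper":0},
    {"travel":[0,0,0],"angular":[0,0,0],"gripper":0},
    {"travel":[0,0,0],"angular":[0,0,0],"gripper":0},
    {"travel":[0,0,0],"angular":[0,0,0],"gripper":0},
    {"travel":[0,0,0],"angular":[0,0,0],"gripper":0},
    {"travel":[0,0,0],"angular":[0,0,0],"gripper":0}
  ],
  "squeeze": 50
}}

```text
t: 3.3
tool_pos: [0.5757, 0.2761, 0.0385]
tool_rot: [0.237, 3.131, 0.002]
contact_force: [-0.4, 0.4, 6.3]
opening: 0.0496
grip_force: 52.5
```

Emit:
{"method": "step_arm", "body": {
  "targets": [
    {"travel":[0,0,0.03],"angular":[0,0,0],"gripper":0},
    {"travel":[0,0,0.08],"angular":[0,0,0],"gripper":0},
    {"travel":[-0.04,0.006,0.1],"angular":[0,0,0],"gripper":0},
    {"travel":[-0.09,0.015,0.1],"angular":[0,0,0],"gripper":0},
    {"travel":[-0.14,0.023,0.1],"angular":[0,0,0],"gripper":0},
    {"travel":[-0.19,0.031,0.1],"angular":[0,0,0],"gripper":0},
    {"travel":[-0.24,0.04,0.1],"angular":[0,0,0],"gripper":0},
    {"travel":[-0.279,0.046,0.1],"angular":[0,0,0],"gripper":0},
    {"travel":[-0.279,0.046,0.1],"angular":[0,0,0],"gripper":0},
    {"travel":[-0.279,0.046,0.1],"angular":[0,0,0],"gripper":0}
  ]
}}

```text
t: 4.3
tool_pos: [0.407, 0.3034, 0.0974]
tool_rot: [0.235, 3.132, -0.0]
contact_force: [-0.2, 0.7, -1.1]
opening: 0.0492
grip_force: 52.2
```

Emit:
{"method": "step_arm", "body": {
  "targets": [
    {"travel":[0,0,-0.03],"angular":[0,0,0],"gripper":0},
    {"travel":[0,0,-0.06],"angular":[0,0,0],"gripper":0},
    {"travel":[0,0,-0.08],"angular":[0,0,0],"gripper":0},
    {"travel":[0,0,-0.09],"angular":[0,0,0],"gripper":0},
    {"travel":[0,0,-0.098],"angular":[0,0,0],"gripper":0},
    {"travel":[0,0,-0.099],"angular":[0,0,0],"gripper":0},
    {"travel":[0,0,-0.099],"angular":[0,0,0],"gripper":0}
  ]
}}

```text
t: 5.0
tool_pos: [0.4081, 0.3036, 0.0384]
tool_rot: [0.237, 3.131, 0.001]
contact_force: [0.5, -0.9, 0.1]
opening: 0.0489
grip_force: 52.3
```

Emit:
{"method": "step_arm", "body": {
  "targets": [
    {"travel":[0,0,0],"angular":[0,0,0],"gripper":1},
    {"travel":[0,0,0],"angular":[0,0,0],"gripper":1},
    {"travel":[0,0,0],"angular":[0,0,0],"gripper":1},
    {"travel":[0,0,0],"angular":[0,0,0],"gripper":1},
    {"travel":[0,0,0],"angular":[0,0,0],"gripper":1},
    {"travel":[0,0,0],"angular":[0,0,0],"gripper":1},
    {"travel":[0,0,0.05],"angular":[0,0,0],"gripper":1},
    {"travel":[0,0,0.12],"angular":[0,0,0],"gripper":1},
    {"travel":[0,0,0.18],"angular":[0,0,0],"gripper":1},
    {"travel":[0,0,0.2],"angular":[0,0,0],"gripper":1}
  ]
}}

```text
t: 6.0
tool_pos: [0.4094, 0.3046, 0.1625]
tool_rot: [0.236, 3.126, 0.007]
contact_force: [0.1, 0.7, 0.1]
opening: 0.0853
grip_force: 0.0
```

Emit:
{"method": "step_arm", "body": {
  "targets": [
    {"travel":[0.09,-0.938,0.005],"angular":[0,0,0.169],"gripper":1},
    {"travel":[0.09,-0.938,0.005],"angular":[0,0,0.169],"gripper":1},
    {"travel":[0.09,-0.938,0.005],"angular":[0,0,0.169],"gripper":1},
    {"travel":[0.09,-0.938,0.005],"angular":[0,0,0.169],"gripper":1},
    {"travel":[0.09,-0.938,0.005],"angular":[0,0,0.169],"gripper":1},
    {"travel":[0.09,-0.938,0.005],"angular":[0,0,0.169],"gripper":1},
    {"travel":[0.09,-0.938,0.005],"angular":[0,0,0.169],"gripper":1},
    {"travel":[0.09,-0.938,0.005],"angular":[0,0,0.169],"gripper":1},
    {"travel":[0.09,-0.938,0.005],"angular":[0,0,0.169],"gripper":1},
    {"travel":[0.09,-0.938,0.005],"angular":[0,0,0.169],"gripper":1}
  ]
}}

```text
t: 7.0
tool_pos: [0.4541, -0.1944, 0.1593]
tool_rot: [-0.029, -3.141, -0.001]
contact_force: [1.0, 0.4, 0.5]
opening: 0.0855
grip_force: 0.0
```

Emit:
{"method": "step_arm", "body": {
  "targets": [
    {"travel":[0,0,0],"angular":[0,0,0],"gripper":1},
    {"travel":[0,0,0],"angular":[0,0,0],"gripper":1},
    {"travel":[0,0,0],"angular":[0,0,0],"gripper":1},
    {"travel":[0,0,0],"angular":[0,0,0],"gripper":1}
  ]
}}

```text
t: 7.4
tool_pos: [0.4546, -0.1911, 0.1597]
tool_rot: [-0.025, -3.141, -0.001]
contact_force: [0.2, -0.4, 0.1]
opening: 0.0856
grip_force: 0.0
```

```bash
python3 - <<'E'
from h import *
np.set_printoptions(precision=4,suppress=True)
t=get('top','t2');s=get('side','s2')
a=s['img'][130:320,205:405,::-1]
cv2.imwrite('pics/c3.png',cv2.resize(a,None,fx=3,fy=3,interpolation=cv2.INTER_CUBIC))
print(ctrl.get_obs()['tool_pos'])
for a,b in [((474,283),(215,262)),((520,331),(170,298)),((509,247),(264,280))]:
    print('hs',tri(t,(a[0]/2.4+124.5,a[1]/2.4+119.5),s,(b[0]/3+204.5,b[1]/3+139.5)))
E
```

```text
[ 0.4548 -0.1912  0.1601]
hs (array([ 0.4738, -0.0274,  0.0336]), np.float64(0.0015269601127357662))
hs (array([ 0.432 , -0.0699,  0.0353]), np.float64(0.00022282950717574107))
hs (array([ 0.5069, -0.0588,  0.0324]), np.float64(0.0030328532543057642))
```

View pics/c3.png

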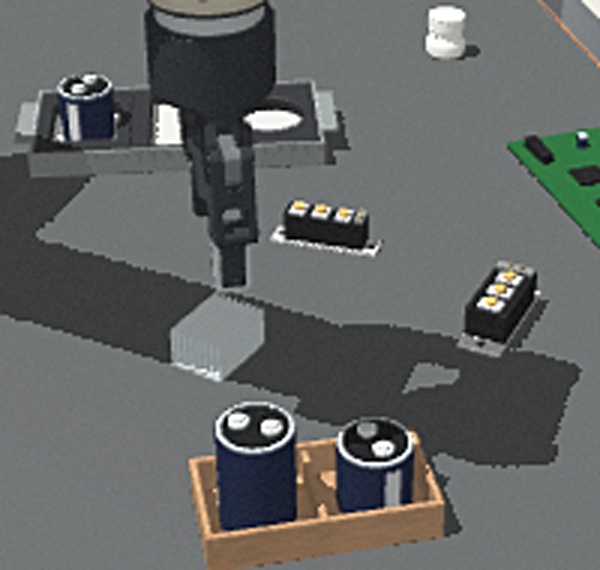

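c3 shows the short cap upright in the wide pocket at (85,105), the round pocket empty at (272,120), and the tall cap undisturbed at (256,460).

Emit:
{"method": "step_arm", "body": {
  "targets": [
    {"travel":[0.005,-0.06,0],"angular":[0,0,0],"gripper":1},
    {"travel":[0.01,-0.113,0],"angular":[0,0,0],"gripper":1},
    {"travel":[0.01,-0.113,-0.02],"angular":[0,0,0],"gripper":1},
    {"travel":[0.01,-0.113,-0.07],"angular":[0,0,0],"gripper":1},
    {"travel":[0.01,-0.113,-0.12],"angular":[0,0,0],"gripper":1},
    {"travel":[0.01,-0.113,-0.16],"angular":[0,0,0],"gripper":1},
    {"travel":[0.01,-0.113,-0.191],"angular":[0,0,0],"gripper":1},
    {"travel":[0.01,-0.113,-0.191],"angular":[0,0,0],"gripper":1},
    {"travel":[0.01,-0.113,-0.191],"angular":[0,0,0],"gripper":1}
  ]
}}

```text
t: 8.4
tool_pos: [0.4607, -0.2593, 0.0455]
tool_rot: [-0.026, -3.141, -0.001]
contact_force: [0.6, 0.3, -0.3]
opening: 0.0851
grip_force: 0.0
```

Emit:
{"method": "step_arm", "body": {
  "targets": [
    {"travel":[0,0,0],"angular":[0,0,0],"gripper":0},
    {"travel":[0,0,0],"angular":[0,0,0],"gripper":0},
    {"travel":[0,0,0],"angular":[0,0,0],"gripper":0},
    {"travel":[0,0,0],"angular":[0,0,0],"gripper":0},
    {"travel":[0,0,0],"angular":[0,0,0],"gripper":0},
    {"travel":[0,0,0],"angular":[0,0,0],"gripper":0},
    {"travel":[0,0,0],"angular":[0,0,0],"gripper":0},
    {"travel":[0,0,0],"angular":[0,0,0],"gripper":0}
  ]
}}

```text
t: 9.2
tool_pos: [0.4619, -0.2607, 0.0474]
tool_rot: [0.028, 3.139, -0.001]
contact_force: [-0.3, 2.6, 6.8]
opening: 0.0497
grip_force: 52.3
```

```bash
python3 - <<'E'
from h import *
t=get('top','t3')
hsv=cv2.cvtColor(t['img'],cv2.COLOR_RGB2HSV); m=cv2.inRange(hsv,(0,0,190),(179,60,255)); m[:, :140]=0;m[:,230:]=0;m[:160]=0;m[300:]=0
n,l,s,c=cv2.connectedComponentsWithStats(m,connectivity=4)
for i in range(1,n):
    if s[i,4]>60: print(s[i],c[i].round(1),onplane(t,*c[i],.009).round(4),onplane(t,*c[i],.016).round(4))
E
```

```text
[174 175  28  28 595] [187.4 188.3] [0.5804 0.2792 0.009 ] [0.5792 0.2773 0.016 ]
[153 213  51  27 977] [178.5 226.3] [0.4937 0.2929 0.009 ] [0.493 0.291 0.016]
[151 250  38  32 368] [171.2 267.3] [0.4027 0.3024 0.009 ] [0.4026 0.3004 0.016 ]
```

Emit:
{"method": "step_arm", "body": {
  "targets": [
    {"travel":[0,0,0.03],"angular":[0,0,0],"gripper":0},
    {"travel":[0,0,0.08],"angular":[0,0,0],"gripper":0},
    {"travel":[0,0,0.13],"angular":[0,0,0],"gripper":0},
    {"travel":[0,0,0.167],"angular":[0,0,0],"gripper":0},
    {"travel":[0.006,0.03,0.167],"angular":[0,0,-0.02],"gripper":0},
    {"travel":[0.018,0.08,0.167],"angular":[0,0,-0.04],"gripper":0},
    {"travel":[0.033,0.15,0.167],"angular":[0,0,-0.08],"gripper":0},
    {"travel":[0.049,0.22,0.167],"angular":[0,0,-0.12],"gripper":0},
    {"travel":[0.064,0.29,0.167],"angular":[0,0,-0.15],"gripper":0},
    {"travel":[0.08,0.36,0.167],"angular":[0,0,-0.169],"gripper":0}
  ]
}}

```text
t: 10.25
tool_pos: [0.5083, -0.0427, 0.1453]
tool_rot: [-0.238, -3.132, 0.0]
contact_force: [0.2, -0.6, -1.8]
opening: 0.0497
grip_force: 52.5
```

Emit:
{"method": "step_arm", "body": {
  "targets": [
    {"travel":[0.016,0.07,0],"angular":[0,0,0],"gripper":0},
    {"travel":[0.031,0.14,0],"angular":[0,0,0],"gripper":0},
    {"travel":[0.047,0.21,0],"angular":[0,0,0],"gripper":0},
    {"travel":[0.062,0.28,0],"angular":[0,0,0],"gripper":0},
    {"travel":[0.078,0.35,0],"angular":[0,0,0],"gripper":0},
    {"travel":[0.094,0.42,0],"angular":[0,0,0],"gripper":0},
    {"travel":[0.107,0.48,0],"angular":[0,0,0],"gripper":0},
    {"travel":[0.115,0.52,0],"angular":[0,0,0],"gripper":0},
    {"travel":[0.119,0.536,0],"angular":[0,0,0],"gripper":0},
    {"travel":[0.119,0.536,0],"angular":[0,0,0],"gripper":0}
  ]
}}

```text
t: 11.25
tool_pos: [0.5798, 0.2778, 0.1451]
tool_rot: [-0.234, -3.132, 0.001]
contact_force: [-0.5, -0.5, -2.8]
opening: 0.0497
grip_force: 52.7
```

Emit:
{"method": "step_arm", "body": {
  "targets": [
    {"travel":[0,0,0],"angular":[0,0,0],"gripper":0},
    {"travel":[0,0,0],"angular":[0,0,0],"gripper":0}
  ]
}}

```text
t: 11.45
tool_pos: [0.58, 0.2759, 0.1456]
tool_rot: [-0.239, -3.132, 0.001]
contact_force: [0.4, -0.5, -2.6]
opening: 0.0494
grip_force: 52.7
```

```bash
python3 - <<'E'
from h import *
s=get('side');a=s['img'][60:200,200:360,::-1];print(proj(s,(.580,.2785,.009)))
cv2.imwrite('pics/c4.png',cv2.resize(a,None,fx=3,fy=3,interpolation=cv2.INTER_CUBIC))
E
```

```text
[295.04601858 172.20126487]
```

View pics/c4.png

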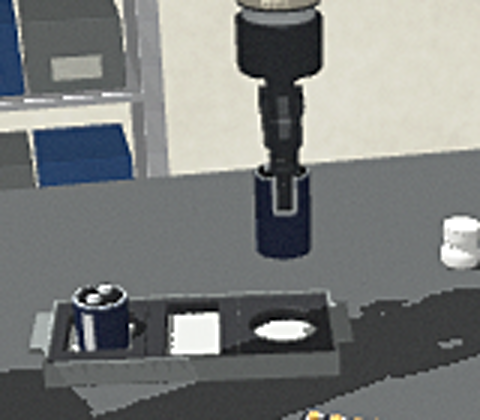

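c4 shows the tall cap held upright at (283,215), above the empty round pocket at (283,328).

Emit:
{"method": "step_arm", "body": {
  "targets": [
    {"travel":[0,0,-0.04],"angular":[0,0,0],"gripper":0},
    {"travel":[0,0,-0.08],"angular":[0,0,0],"gripper":0},
    {"travel":[0,0,-0.11],"angular":[0,0,0],"gripper":0},
    {"travel":[0,0,-0.13],"angular":[0,0,0],"gripper":0},
    {"travel":[0,0,-0.145],"angular":[0,0,0],"gripper":0},
    {"travel":[0,0,-0.153],"angular":[0,0,0],"gripper":0},
    {"travel":[0,0,-0.156],"angular":[0,0,0],"gripper":0},
    {"travel":[0,0,-0.156],"angular":[0,0,0],"gripper":0}
  ]
}}

```text
t: 12.3
tool_pos: [0.5808, 0.2775, 0.053]
tool_rot: [0.236, 3.131, 0.001]
contact_force: [0.5, 0.4, -3.0]
opening: 0.0498
grip_force: 52.8
```

Emit:
{"method": "step_arm", "body": {
  "targets": [
    {"travel":[0,0,0],"angular":[0,0,0],"gripper":0},
    {"travel":[0,0,0],"angular":[0,0,0],"gripper":0}
  ]
}}

```text
t: 12.5
tool_pos: [0.5807, 0.2776, 0.0531]
tool_rot: [0.236, 3.131, 0.001]
contact_force: [-0.3, -0.3, -2.3]
opening: 0.0497
grip_force: 52.8
```

Emit:
{"method": "step_arm", "body": {
  "targets": [
    {"travel":[0,0,-0.002],"angular":[0,0,0],"gripper":0},
    {"travel":[0,0,-0.003],"angular":[0,0,0],"gripper":0},
    {"travel":[0,0,-0.003],"angular":[0,0,0],"gripper":0}
  ]
}}

```text
t: 12.8
tool_pos: [0.5808, 0.2776, 0.0524]
tool_rot: [0.236, 3.132, 0.001]
contact_force: [-1.9, -1.0, 5.6]
opening: 0.0498
grip_force: 53.4
```

Emit:
{"method": "step_arm", "body": {
  "targets": [
    {"travel":[0,0,0],"angular":[0,0,0],"gripper":1},
    {"travel":[0,0,0],"angular":[0,0,0],"gripper":1},
    {"travel":[0,0,0],"angular":[0,0,0],"gripper":1},
    {"travel":[0,0,0],"angular":[0,0,0],"gripper":1},
    {"travel":[0,0,0],"angular":[0,0,0],"gripper":1},
    {"travel":[0,0,0],"angular":[0,0,0],"gripper":1},
    {"travel":[0,0,0.05],"angular":[0,0,0],"gripper":1},
    {"travel":[0,0,0.12],"angular":[0,0,0],"gripper":1},
    {"travel":[0,0,0.18],"angular":[0,0,0],"gripper":1},
    {"travel":[0,0,0.2],"angular":[0,0,0],"gripper":1}
  ]
}}

```text
t: 13.8
tool_pos: [0.5826, 0.2782, 0.1761]
tool_rot: [0.236, 3.125, 0.005]
contact_force: [1.1, 0.8, 1.0]
opening: 0.0855
grip_force: 0.0
```

```bash
python3 - <<'E'
from h import *
s=get('side')
a=s['img'][130:200,200:340,::-1];b=get('top')['img'][150:290,120:260,::-1]
a=cv2.resize(a,None,fx=2.8,fy=2.8,interpolation=cv2.INTER_CUBIC);b=cv2.resize(b,None,fx=2.8,fy=2.8,interpolation=cv2.INTER_CUBIC)
cv2.imwrite('pics/c5.png',np.hstack([cv2.copyMakeBorder(a,0,b.shape[0]-a.shape[0],0,0,0),b]))
hsv=cv2.cvtColor(s['img'],cv2.COLOR_RGB2HSV); m=cv2.inRange(hsv,(0,0,190),(179,60,255))
n,l,st,c=cv2.connectedComponentsWithStats(m[140:200,215:330],connectivity=4)
for i in range(1,n):
    if st[i,4]>3: print(st[i],(c[i]+[215,140]).round(1))
E
```

```text
[73  4  5  4 11] [290.2 145.5]
[18 15  4  3  7] [234.1 155.6]
[14 18  4  3  9] [230.3 159. ]
[ 42  24  16  14 203] [264.9 170.9]
[ 1 25  2  3  4] [216.8 166.2]
[13 25  3 11 28] [229.  169.9]
[70 29  2  3  4] [285.8 170. ]
```

View pics/c5.png

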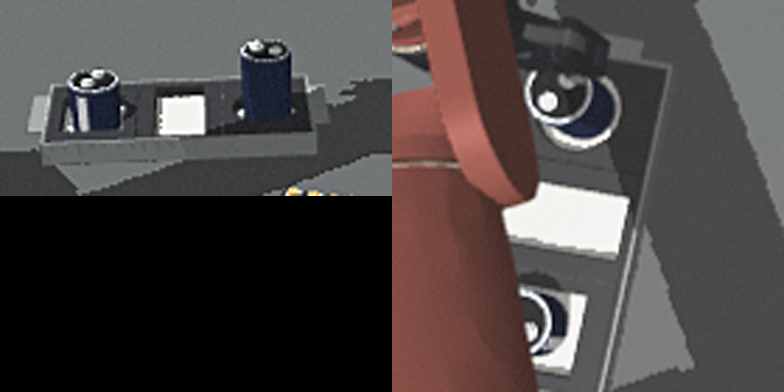

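c5 shows the tall cap standing in the round pocket at side (265,80), and the short cap in the wide pocket at (93,100). Next I'll fetch the short cap.

Emit:
{"method": "step_arm", "body": {
  "targets": [
    {"travel":[-0.08,0.012,0],"angular":[0,0,0],"gripper":1},
    {"travel":[-0.16,0.023,0],"angular":[0,0,0],"gripper":1},
    {"travel":[-0.24,0.035,0],"angular":[0,0,0],"gripper":1},
    {"travel":[-0.289,0.042,0],"angular":[0,0,0],"gripper":1},
    {"travel":[-0.289,0.042,-0.04],"angular":[0,0,0],"gripper":1},
    {"travel":[-0.289,0.042,-0.1],"angular":[0,0,0],"gripper":1},
    {"travel":[-0.289,0.042,-0.16],"angular":[0,0,0],"gripper":1},
    {"travel":[-0.289,0.042,-0.2],"angular":[0,0,0],"gripper":1},
    {"travel":[-0.289,0.042,-0.222],"angular":[0,0,0],"gripper":1},
    {"travel":[-0.289,0.042,-0.222],"angular":[0,0,0],"gripper":1}
  ]
}}

```text
t: 14.9
tool_pos: [0.404, 0.301, 0.0335]
tool_rot: [-0.236, -3.126, 0.006]
contact_force: [0.5, -0.2, 0.1]
opening: 0.0852
grip_force: 0.0
```

Emit:
{"method": "step_arm", "body": {
  "targets": [
    {"travel":[0,0,0],"angular":[0,0,0],"gripper":0},
    {"travel":[0,0,0],"angular":[0,0,0],"gripper":0},
    {"travel":[0,0,0],"angular":[0,0,0],"gripper":0},
    {"travel":[0,0,0],"angular":[0,0,0],"gripper":0},
    {"travel":[0,0,0],"angular":[0,0,0],"gripper":0},
    {"travel":[0,0,0],"angular":[0,0,0],"gripper":0},
    {"travel":[0,0,0],"angular":[0,0,0],"gripper":0},
    {"travel":[0,0,0],"angular":[0,0,0],"gripper":0}
  ]
}}

```text
t: 15.7
tool_pos: [0.4084, 0.3034, 0.0394]
tool_rot: [0.236, 3.129, 0.003]
contact_force: [0.6, 0.6, 7.3]
opening: 0.0495
grip_force: 52.4
```

Emit:
{"method": "step_arm", "body": {
  "targets": [
    {"travel":[0,0,0.03],"angular":[0,0,0],"gripper":0},
    {"travel":[0,0,0.08],"angular":[0,0,0],"gripper":0},
    {"travel":[0,0,0.13],"angular":[0,0,0],"gripper":0},
    {"travel":[0,0,0.167],"angular":[0,0,0],"gripper":0},
    {"travel":[0.003,-0.03,0.167],"angular":[0,0,0.02],"gripper":0},
    {"travel":[0.008,-0.08,0.167],"angular":[0,0,0.04],"gripper":0},
    {"travel":[0.015,-0.15,0.167],"angular":[0,0,0.08],"gripper":0},
    {"travel":[0.022,-0.22,0.167],"angular":[0,0,0.12],"gripper":0},
    {"travel":[0.029,-0.29,0.167],"angular":[0,0,0.15],"gripper":0},
    {"travel":[0.036,-0.36,0.167],"angular":[0,0,0.169],"gripper":0}
  ]
}}

```text
t: 16.7
tool_pos: [0.4279, 0.085, 0.1373]
tool_rot: [0.026, 3.141, 0.0]
contact_force: [0.8, 0.1, -1.5]
opening: 0.0494
grip_force: 52.1
```

Emit:
{"method": "step_arm", "body": {
  "targets": [
    {"travel":[0.007,-0.07,0],"angular":[0,0,0],"gripper":0},
    {"travel":[0.014,-0.14,0],"angular":[0,0,0],"gripper":0},
    {"travel":[0.021,-0.21,0],"angular":[0,0,0],"gripper":0},
    {"travel":[0.028,-0.28,0],"angular":[0,0,0],"gripper":0},
    {"travel":[0.035,-0.35,0],"angular":[0,0,0],"gripper":0},
    {"travel":[0.042,-0.42,0],"angular":[0,0,0],"gripper":0},
    {"travel":[0.05,-0.5,0],"angular":[0,0,0],"gripper":0},
    {"travel":[0.055,-0.55,0],"angular":[0,0,0],"gripper":0},
    {"travel":[0.057,-0.574,0],"angular":[0,0,0],"gripper":0},
    {"travel":[0.057,-0.574,0],"angular":[0,0,0],"gripper":0}
  ]
}}

```text
t: 17.7
tool_pos: [0.4623, -0.259, 0.1372]
tool_rot: [-0.032, -3.141, -0.001]
contact_force: [-0.4, 0.8, -1.2]
opening: 0.0493
grip_force: 52.1
```

Emit:
{"method": "step_arm", "body": {
  "targets": [
    {"travel":[0,0,0],"angular":[0,0,0],"gripper":0},
    {"travel":[0,0,0],"angular":[0,0,0],"gripper":0}
  ]
}}

```text
t: 17.9
tool_pos: [0.4624, -0.2564, 0.1371]
tool_rot: [-0.026, -3.141, -0.001]
contact_force: [0.4, 0.3, -1.3]
opening: 0.0489
grip_force: 52.1
```

```bash
python3 - <<'E'
from h import *
a=get('side')['img'][170:320,220:400,::-1];b=get('top')['img'][180:280,380:460,::-1]
a=cv2.resize(a,(480,400),interpolation=cv2.INTER_CUBIC);b=cv2.resize(b,(320,400),interpolation=cv2.INTER_CUBIC)
cv2.imwrite('pics/c6.png',np.hstack([a,b]))
E
```

```text
(no output)
```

View pics/c6.png

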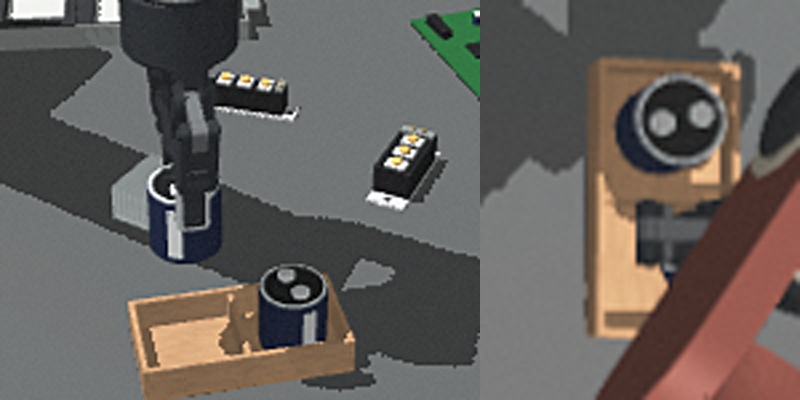

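c6 shows the short cap upright at (184,230), aligned with the empty cell at (190,340). Carton_cap is undisturbed.

Emit:
{"method": "step_arm", "body": {
  "targets": [
    {"travel":[0,0,-0.04],"angular":[0,0,0],"gripper":0},
    {"travel":[0,0,-0.08],"angular":[0,0,0],"gripper":0},
    {"travel":[0,0,-0.12],"angular":[0,0,0],"gripper":0},
    {"travel":[0,0,-0.145],"angular":[0,0,0],"gripper":0},
    {"travel":[0,0,-0.16],"angular":[0,0,0],"gripper":0},
    {"travel":[0,0,-0.168],"angular":[0,0,0],"gripper":0},
    {"travel":[0,0,-0.172],"angular":[0,0,0],"gripper":0},
    {"travel":[0,0,-0.172],"angular":[0,0,0],"gripper":0},
    {"travel":[0,0,-0.172],"angular":[0,0,0],"gripper":0}
  ]
}}

```text
t: 18.9
tool_pos: [0.4632, -0.2584, 0.0352]
tool_rot: [0.028, 3.14, -0.002]
contact_force: [-0.0, -0.7, -1.9]
opening: 0.049
grip_force: 52.3
```

Emit:
{"method": "step_arm", "body": {
  "targets": [
    {"travel":[0,0,-0.002],"angular":[0,0,0],"gripper":0},
    {"travel":[0,0,-0.003],"angular":[0,0,0],"gripper":0},
    {"travel":[0,0,-0.003],"angular":[0,0,0],"gripper":0}
  ]
}}

```text
t: 19.2
tool_pos: [0.4633, -0.2585, 0.0344]
tool_rot: [0.028, 3.14, -0.001]
contact_force: [-2.8, 0.4, 7.5]
opening: 0.0491
grip_force: 53.1
```

Emit:
{"method": "step_arm", "body": {
  "targets": [
    {"travel":[0,0,0],"angular":[0,0,0],"gripper":1},
    {"travel":[0,0,0],"angular":[0,0,0],"gripper":1},
    {"travel":[0,0,0],"angular":[0,0,0],"gripper":1},
    {"travel":[0,0,0],"angular":[0,0,0],"gripper":1},
    {"travel":[0,0,0],"angular":[0,0,0],"gripper":1},
    {"travel":[0,0,0],"angular":[0,0,0],"gripper":1},
    {"travel":[0,0,0.05],"angular":[0,0,0],"gripper":1},
    {"travel":[0,0,0.12],"angular":[0,0,0],"gripper":1},
    {"travel":[0,0,0.18],"angular":[0,0,0],"gripper":1},
    {"travel":[0,0,0.2],"angular":[0,0,0],"gripper":1}
  ]
}}

```text
t: 20.2
tool_pos: [0.4646, -0.2594, 0.1574]
tool_rot: [0.028, 3.135, -0.007]
contact_force: [0.1, -0.2, -0.2]
opening: 0.0855
grip_force: 0.0
```

Emit:
{"method": "step_arm", "body": {
  "targets": [
    {"travel":[0.003,0.07,0],"angular":[0,0,0.17],"gripper":1},
    {"travel":[0.006,0.14,0],"angular":[0,0,0.34],"gripper":1},
    {"travel":[0.009,0.21,0],"angular":[0,0,0.5],"gripper":1},
    {"travel":[0.012,0.28,0],"angular":[0,0,0.66],"gripper":1},
    {"travel":[0.013,0.32,0],"angular":[0,0,0.8],"gripper":1},
    {"travel":[0.013,0.32,0],"angular":[0,0,0.9],"gripper":1},
    {"travel":[0.013,0.32,0],"angular":[0,0,0.9],"gripper":1}
  ]
}}

```text
t: 20.9
tool_pos: [0.4698, -0.0649, 0.1514]
tool_rot: [1.063, -2.955, -0.001]
contact_force: [-0.7, -0.3, -0.5]
opening: 0.0855
grip_force: 0.0
```

Emit:
{"method": "step_arm", "body": {
  "targets": [
    {"travel":[0,0,0],"angular":[0,0,0.133],"gripper":1},
    {"travel":[0,0,-0.05],"angular":[0,0,0.133],"gripper":1},
    {"travel":[0,0,-0.1],"angular":[0,0,0.133],"gripper":1},
    {"travel":[0,0,-0.15],"angular":[0,0,0.133],"gripper":1},
    {"travel":[0,0,-0.19],"angular":[0,0,0.133],"gripper":1},
    {"travel":[0,0,-0.215],"angular":[0,0,0.133],"gripper":1},
    {"travel":[0,0,-0.227],"angular":[0,0,0.133],"gripper":1},
    {"travel":[0,0,-0.227],"angular":[0,0,0.133],"gripper":1},
    {"travel":[0,0,-0.227],"angular":[0,0,0.133],"gripper":1}
  ]
}}

```text
t: 21.8
tool_pos: [0.4709, -0.0663, 0.0169]
tool_rot: [-1.212, 2.898, -0.001]
contact_force: [-0.5, -0.3, 0.2]
opening: 0.0855
grip_force: 0.0
```

```bash
python3 - <<'E'
from h import *
a=get('side')['img'][190:320,220:376,::-1]
cv2.imwrite('pics/c7.png',cv2.resize(a,None,fx=4,fy=4,interpolation=cv2.INTER_CUBIC))
E
```

```text
(no output)
```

View pics/c7.png

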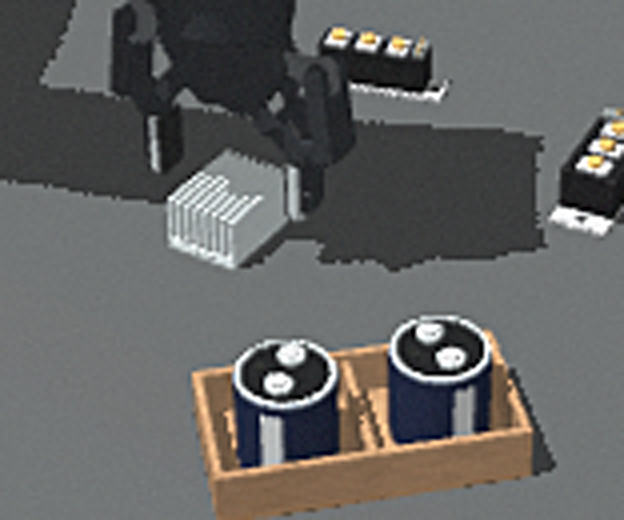

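c7 shows the short cap standing in the tall cap's cell at (285,400), and the fingers astride the heat sink at (160,150) and (300,190). I'll close the gripper.

Emit:
{"method": "step_arm", "body": {
  "targets": [
    {"travel":[0,0,0],"angular":[0,0,0],"gripper":0},
    {"travel":[0,0,0],"angular":[0,0,0],"gripper":0},
    {"travel":[0,0,0],"angular":[0,0,0],"gripper":0},
    {"travel":[0,0,0],"angular":[0,0,0],"gripper":0},
    {"travel":[0,0,0],"angular":[0,0,0],"gripper":0},
    {"travel":[0,0,0],"angular":[0,0,0],"gripper":0},
    {"travel":[0,0,0],"angular":[0,0,0],"gripper":0},
    {"travel":[0,0,0],"angular":[0,0,0],"gripper":0},
    {"travel":[0,0,0],"angular":[0,0,0],"gripper":0}
  ],
  "squeeze": 50
}}

```text
t: 22.75
tool_pos: [0.4711, -0.0661, 0.0171]
tool_rot: [-1.213, 2.897, -0.001]
contact_force: [-0.3, -0.1, 6.2]
opening: 0.0427
grip_force: 53.3
```

Emit:
{"method": "step_arm", "body": {
  "targets": [
    {"travel":[0,0,0.03],"angular":[0,0,0],"gripper":0},
    {"travel":[0,0,0.08],"angular":[0,0,0],"gripper":0},
    {"travel":[0,0,0.133],"angular":[0,0,0],"gripper":0},
    {"travel":[-0.006,0.03,0.133],"angular":[0,0,0.1],"gripper":0},
    {"travel":[-0.016,0.09,0.133],"angular":[0,0,0.25],"gripper":0},
    {"travel":[-0.028,0.16,0.133],"angular":[0,0,0.4],"gripper":0},
    {"travel":[-0.04,0.23,0.133],"angular":[0,0,0.55],"gripper":0},
    {"travel":[-0.052,0.3,0.133],"angular":[0,0,0.7],"gripper":0},
    {"travel":[-0.062,0.36,0.133],"angular":[0,0,0.798],"gripper":0},
    {"travel":[-0.073,0.42,0.133],"angular":[0,0,0.798],"gripper":0}
  ]
}}

```text
t: 23.75
tool_pos: [0.4253, 0.1875, 0.0951]
tool_rot: [2.049, -2.38, -0.001]
contact_force: [0.7, -0.3, -0.8]
opening: 0.0427
grip_force: 52.5
```

Emit:
{"method": "step_arm", "body": {
  "targets": [
    {"travel":[-0.01,0.06,0],"angular":[0,0,0],"gripper":0},
    {"travel":[-0.021,0.12,0],"angular":[0,0,0],"gripper":0},
    {"travel":[-0.029,0.17,0],"angular":[0,0,0],"gripper":0},
    {"travel":[-0.033,0.194,0],"angular":[0,0,0],"gripper":0},
    {"travel":[-0.033,0.194,0],"angular":[0,0,0],"gripper":0},
    {"travel":[-0.033,0.194,0],"angular":[0,0,0],"gripper":0},
    {"travel":[-0.033,0.194,0],"angular":[0,0,0],"gripper":0}
  ]
}}

```text
t: 24.45
tool_pos: [0.4069, 0.3013, 0.0957]
tool_rot: [2.046, -2.383, 0.0]
contact_force: [0.4, -0.6, -1.0]
opening: 0.0427
grip_force: 52.5
```

```bash
python3 - <<'E'
from h import *
s=get('side');a=s['img'][90:200,200:330,::-1];b=get('top')['img'][190:300,120:230,::-1]
a=cv2.resize(a,None,fx=3.3,fy=3.3,interpolation=cv2.INTER_CUBIC);b=cv2.resize(b,None,fx=3.3,fy=3.3,interpolation=cv2.INTER_CUBIC)
cv2.imwrite('pics/c8.png',np.hstack([a,b]))
E
```

```text
(no output)
```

View pics/c8.png

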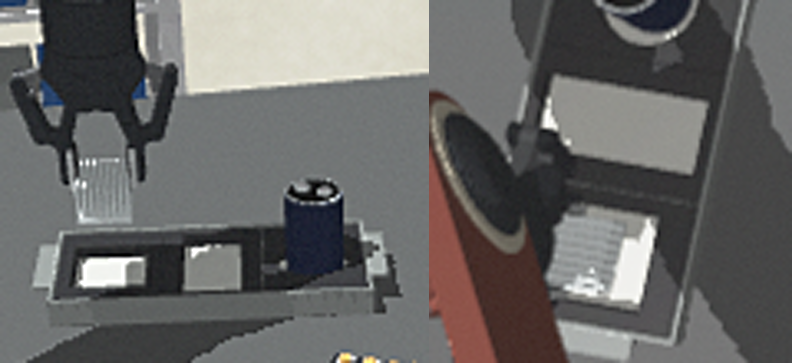

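c8 shows the heat sink held level over the wide pocket at side (103,190), with the pocket at (110,272).

Emit:
{"method": "step_arm", "body": {
  "targets": [
    {"travel":[0,0.002,-0.03],"angular":[0,0,0],"gripper":0},
    {"travel":[0,0.002,-0.06],"angular":[0,0,0],"gripper":0},
    {"travel":[0,0.002,-0.085],"angular":[0,0,0],"gripper":0},
    {"travel":[0,0.002,-0.1],"angular":[0,0,0],"gripper":0},
    {"travel":[0,0.002,-0.11],"angular":[0,0,0],"gripper":0},
    {"travel":[0,0.002,-0.115],"angular":[0,0,0],"gripper":0},
    {"travel":[0,0.002,-0.115],"angular":[0,0,0],"gripper":0},
    {"travel":[0,0.002,-0.115],"angular":[0,0,0],"gripper":0}
  ]
}}

```text
t: 25.35
tool_pos: [0.4073, 0.304, 0.0277]
tool_rot: [-2.047, 2.381, -0.0]
contact_force: [-0.3, -1.1, 0.1]
opening: 0.0427
grip_force: 52.5
```

Emit:
{"method": "step_arm", "body": {
  "targets": [
    {"travel":[0,0,-0.002],"angular":[0,0,0],"gripper":0},
    {"travel":[0,0,-0.003],"angular":[0,0,0],"gripper":0},
    {"travel":[0,0,-0.003],"angular":[0,0,0],"gripper":0}
  ]
}}

```text
t: 25.65
tool_pos: [0.4073, 0.304, 0.0261]
tool_rot: [-2.047, 2.382, -0.0]
contact_force: [-0.9, -0.9, 3.2]
opening: 0.0426
grip_force: 52.9
```

Emit:
{"method": "step_arm", "body": {
  "targets": [
    {"travel":[0,0,0],"angular":[0,0,0],"gripper":0.8},
    {"travel":[0,0,0],"angular":[0,0,0],"gripper":0.8},
    {"travel":[0,0,0],"angular":[0,0,0],"gripper":0.8},
    {"travel":[0,0,0],"angular":[0,0,0],"gripper":0.8},
    {"travel":[0,0,0],"angular":[0,0,0],"gripper":0.8},
    {"travel":[0,0,0.05],"angular":[0,0,0],"gripper":0.8},
    {"travel":[0,0,0.12],"angular":[0,0,0],"gripper":1},
    {"travel":[0,0,0.18],"angular":[0,0,0],"gripper":1},
    {"travel":[0,0,0.21],"angular":[0,0,0],"gripper":1},
    {"travel":[0,0,0.21],"angular":[0,0,0],"gripper":1}
  ]
}}

```text
t: 26.65
tool_pos: [0.4089, 0.3049, 0.1552]
tool_rot: [-2.043, 2.377, -0.002]
contact_force: [-0.0, -0.1, -0.6]
opening: 0.0853
grip_force: 0.0
```

Emit:
{"method": "step_arm", "body": {
  "targets": [
    {"travel":[0.472,-0.633,0],"angular":[0,0,-0.664],"gripper":1},
    {"travel":[0.472,-0.633,0],"angular":[0,0,-0.664],"gripper":1},
    {"travel":[0.472,-0.633,0],"angular":[0,0,-0.664],"gripper":1},
    {"travel":[0.472,-0.633,0],"angular":[0,0,-0.664],"gripper":1},
    {"travel":[0.472,-0.633,0],"angular":[0,0,-0.664],"gripper":1},
    {"travel":[0.472,-0.633,0],"angular":[0,0,-0.664],"gripper":1},
    {"travel":[0.472,-0.633,0],"angular":[0,0,-0.664],"gripper":1},
    {"travel":[0.472,-0.633,0],"angular":[0,0,-0.664],"gripper":1},
    {"travel":[0.472,-0.633,0],"angular":[0,0,-0.664],"gripper":1},
    {"travel":[0.472,-0.633,0],"angular":[0,0,-0.664],"gripper":1}
  ]
}}

```text
t: 27.65
tool_pos: [0.6906, -0.0797, 0.1484]
tool_rot: [1.359, -2.83, -0.002]
contact_force: [-0.0, -0.0, 0.8]
opening: 0.0852
grip_force: 0.0
```

Emit:
{"method": "step_arm", "body": {
  "targets": [
    {"travel":[0,0,0],"angular":[0,0,0],"gripper":1},
    {"travel":[0,0,0],"angular":[0,0,0],"gripper":1}
  ]
}}

```text
t: 27.85
tool_pos: [0.6889, -0.0761, 0.1487]
tool_rot: [1.362, -2.828, -0.004]
contact_force: [-0.0, -0.2, -0.2]
opening: 0.0852
grip_force: 0.0
```

```bash
python3 - <<'E'
from h import *
np.set_printoptions(precision=4,suppress=True)
t=get('top');s=get('side')
a=s['img'][130:260,200:400,::-1];b=t['img'][160:290,130:230,::-1]
a=cv2.resize(a,None,fx=2.6,fy=2.6,interpolation=cv2.INTER_CUBIC);b=cv2.resize(b,None,fx=2.6,fy=2.6,interpolation=cv2.INTER_CUBIC)
cv2.imwrite('pics/c9.png',np.hstack([a,b]))
m=cv2.imread('pics/top0.png');print('block',onplane(t,344.4,144,.026))
print('sink floor',ctrl.get_obs()['tool_pos'])
E
```

```text
block [ 0.6893 -0.0745  0.026 ]
sink floor [ 0.6889 -0.0749  0.1498]
```

View pics/c9.png

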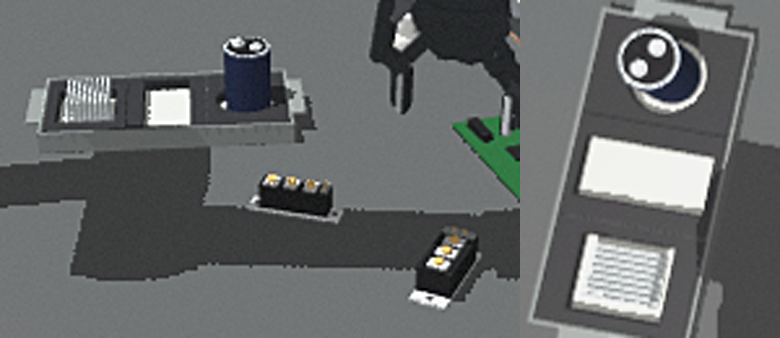

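c9 shows the heat sink in the wide pocket at (90,98) and the tall cap standing at (247,75). The long pocket is free, and the gripper is above the wide module at (445,262).

Emit:
{"method": "step_arm", "body": {
  "targets": [
    {"travel":[0,0,-0.03],"angular":[0,0,0],"gripper":1},
    {"travel":[0,0,-0.08],"angular":[0,0,0],"gripper":1},
    {"travel":[0,0,-0.13],"angular":[0,0,0],"gripper":1},
    {"travel":[0,0,-0.18],"angular":[0,0,0],"gripper":1},
    {"travel":[0,0,-0.21],"angular":[0,0,0],"gripper":1},
    {"travel":[0,0,-0.224],"angular":[0,0,0],"gripper":1},
    {"travel":[0,0,-0.224],"angular":[0,0,0],"gripper":1},
    {"travel":[0,0,-0.224],"angular":[0,0,0],"gripper":1}
  ]
}}

```text
t: 28.75
tool_pos: [0.6909, -0.0761, 0.0182]
tool_rot: [-1.364, 2.828, -0.002]
contact_force: [1.2, 0.1, -0.1]
opening: 0.0852
grip_force: 0.0
```

Emit:
{"method": "step_arm", "body": {
  "targets": [
    {"travel":[0,0,0],"angular":[0,0,0],"gripper":0},
    {"travel":[0,0,0],"angular":[0,0,0],"gripper":0},
    {"travel":[0,0,0],"angular":[0,0,0],"gripper":0},
    {"travel":[0,0,0],"angular":[0,0,0],"gripper":0},
    {"travel":[0,0,0],"angular":[0,0,0],"gripper":0},
    {"travel":[0,0,0],"angular":[0,0,0],"gripper":0},
    {"travel":[0,0,0],"angular":[0,0,0],"gripper":0},
    {"travel":[0,0,0],"angular":[0,0,0],"gripper":0},
    {"travel":[0,0,0],"angular":[0,0,0],"gripper":0},
    {"travel":[0,0,0],"angular":[0,0,0],"gripper":0}
  ],
  "squeeze": 50
}}

```text
t: 29.75
tool_pos: [0.6907, -0.0763, 0.0179]
tool_rot: [-1.364, 2.829, -0.002]
contact_force: [-0.4, -0.7, 6.4]
opening: 0.0324
grip_force: 51.3
```

Emit:
{"method": "step_arm", "body": {
  "targets": [
    {"travel":[0,0,0.03],"angular":[0,0,0],"gripper":0},
    {"travel":[0,0,0.08],"angular":[0,0,0],"gripper":0},
    {"travel":[0,0,0.14],"angular":[0,0,0],"gripper":0},
    {"travel":[0,0,0.19],"angular":[0,0,0],"gripper":0},
    {"travel":[-0.015,0.028,0.2],"angular":[0,0,0.1],"gripper":0},
    {"travel":[-0.043,0.08,0.2],"angular":[0,0,0.25],"gripper":0},
    {"travel":[-0.076,0.14,0.2],"angular":[0,0,0.4],"gripper":0},
    {"travel":[-0.108,0.2,0.2],"angular":[0,0,0.55],"gripper":0},
    {"travel":[-0.141,0.26,0.2],"angular":[0,0,0.664],"gripper":0},
    {"travel":[-0.173,0.32,0.2],"angular":[0,0,0.664],"gripper":0}
  ]
}}

```text
t: 30.75
tool_pos: [0.5845, 0.1172, 0.1368]
tool_rot: [2.049, -2.38, -0.001]
contact_force: [0.3, -0.1, -1.5]
opening: 0.0325
grip_force: 50.5
```

Emit:
{"method": "step_arm", "body": {
  "targets": [
    {"travel":[-0.032,0.06,0],"angular":[0,0,0],"gripper":0},
    {"travel":[-0.065,0.12,0],"angular":[0,0,0],"gripper":0},
    {"travel":[-0.097,0.18,0],"angular":[0,0,0],"gripper":0},
    {"travel":[-0.13,0.24,0],"angular":[0,0,0],"gripper":0},
    {"travel":[-0.15,0.277,0],"angular":[0,0,0],"gripper":0},
    {"travel":[-0.157,0.29,0],"angular":[0,0,0],"gripper":0},
    {"travel":[-0.157,0.29,0],"angular":[0,0,0],"gripper":0},
    {"travel":[-0.157,0.29,0],"angular":[0,0,0],"gripper":0},
    {"travel":[-0.157,0.29,0],"angular":[0,0,0],"gripper":0}
  ]
}}

```text
t: 31.65
tool_pos: [0.4926, 0.2888, 0.1368]
tool_rot: [2.046, -2.384, 0.0]
contact_force: [-0.3, -0.1, -1.1]
opening: 0.0322
grip_force: 50.5
```

```bash
python3 - <<'E'
from h import *
s=get('side');t=get('top');a=s['img'][70:200,200:330,::-1];b=t['img'][160:290,110:230,::-1]
a=cv2.resize(a,None,fx=3,fy=3,interpolation=cv2.INTER_CUBIC);b=cv2.resize(b,None,fx=3,fy=3,interpolation=cv2.INTER_CUBIC)
cv2.imwrite('pics/c10.png',np.hstack([a,b])); print(ctrl.get_obs()['tool_pos'])
E
```

```text
[0.49256692 0.28889728 0.13684308]
```

View pics/c10.png

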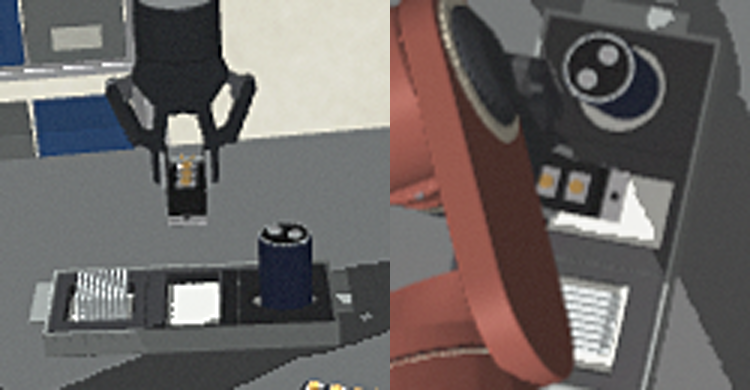

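c10 shows the module held level at side (187,200), above the free long pocket at (193,303). The gripper's elbows, at x 110 to 253, look close to the tall cap's top at (285,235) once lowered, so I'll measure that clearance.

```bash
python3 - <<'E'
from h import *
np.set_printoptions(precision=4,suppress=True)
s=get('side');t=get('top')
n=np.array([.1495,.9888,0]);ax=np.array([.9888,-.1495,0]);T=np.array([.4920,.2905,.1361])
# side crop pixel -> closing-plane coords (along own x, height above TCP)
def pl(u,v):
    c,r=ray(s,u/3+200-.33,v/3+70-.33); P=c+r*((T-c)@n)/(r@n); return (P-T)@ax*1e3,(P-T)[2]*1e3
for nm,p in dict(elbR=(255,90),elbRlow=(250,125),elbL=(108,90),elbLlow=(125,135),inR=(220,150),tipR=(218,180),tipL=(155,180),blockL=(166,160),blockR=(206,160)).items(): print(nm,np.round(pl(*p),1))
# tall cap terminals in top & side
h=cv2.cvtColor(t['img'],cv2.COLOR_RGB2HSV)
for d,b in((t,(168,160,200,200)),(s,(284,140,306,155))):
    m=cv2.inRange(cv2.cvtColor(d['img'],cv2.COLOR_RGB2HSV),(0,0,140),(179,60,255))[b[1]:b[3],b[0]:b[2]]
    k,l,st,c=cv2.connectedComponentsWithStats(m,connectivity=4)
    print([(int(st[i,4]),(c[i]+b[:2]).round(1)) for i in range(1,k) if st[i,4]>5])
# top ring of tall from crop: ellipse centre (600,68) in c10 -> at z .085
P=onplane(t,(600-390)/3+110-.33,68/3+160-.33,.085); print('tall',P,'own x from tray ctr',(P-[.4938,.291,.085])@ax,(P-[.4938,.291,.085])@n)
E
```

```text
elbR [65.9 91.8]
elbRlow [60.3 59.4]
elbL [-63.3  95.7]
elbLlow [-51.7  53.7]
inR [32.4 36.5]
tipR [29.3  7.6]
tipL [-28.    9.7]
blockL [-16.8  28.6]
blockR [19.3 27.4]
[(27, array([197.5, 165.9])), (25, array([182.4, 178. ])), (10, array([197.3, 180.2])), (24, array([175.3, 185.9])), (20, array([177.4, 197.2]))]
[(7, array([290.7, 146.4])), (8, array([297.5, 147.5]))]
tall [0.579  0.2758 0.085 ] own x from tray ctr 0.08650375304039672 -0.002289696102188085
```

Emit:
{"method": "step_arm", "body": {
  "targets": [
    {"travel":[-0.004,0.001,-0.02],"angular":[0,0,0],"gripper":0},
    {"travel":[-0.004,0.001,-0.06],"angular":[0,0,0],"gripper":0},
    {"travel":[-0.004,0.001,-0.1],"angular":[0,0,0],"gripper":0},
    {"travel":[-0.004,0.001,-0.13],"angular":[0,0,0],"gripper":0},
    {"travel":[-0.004,0.001,-0.155],"angular":[0,0,0],"gripper":0},
    {"travel":[-0.004,0.001,-0.17],"angular":[0,0,0],"gripper":0},
    {"travel":[-0.004,0.001,-0.178],"angular":[0,0,0],"gripper":0},
    {"travel":[-0.004,0.001,-0.181],"angular":[0,0,0],"gripper":0},
    {"travel":[-0.004,0.001,-0.181],"angular":[0,0,0],"gripper":0}
  ]
}}

```text
t: 32.75
tool_pos: [0.4901, 0.2907, 0.0288]
tool_rot: [-2.047, 2.382, -0.001]
contact_force: [-0.7, 0.2, -0.8]
opening: 0.0324
grip_force: 50.5
```

Emit:
{"method": "step_arm", "body": {
  "targets": [
    {"travel":[0,0,-0.002],"angular":[0,0,0],"gripper":0},
    {"travel":[0,0,-0.003],"angular":[0,0,0],"gripper":0},
    {"travel":[0,0,-0.003],"angular":[0,0,0],"gripper":0}
  ]
}}

```text
t: 33.05
tool_pos: [0.4899, 0.2907, 0.0269]
tool_rot: [-2.047, 2.382, -0.0]
contact_force: [-0.1, 0.5, -1.2]
opening: 0.0328
grip_force: 50.6
```

Emit:
{"method": "step_arm", "body": {
  "targets": [
    {"travel":[0,0,-0.001],"angular":[0,0,0],"gripper":0},
    {"travel":[0,0,-0.002],"angular":[0,0,0],"gripper":0},
    {"travel":[0,0,-0.002],"angular":[0,0,0],"gripper":0}
  ]
}}

```text
t: 33.35
tool_pos: [0.4899, 0.2907, 0.0269]
tool_rot: [2.048, -2.382, 0.0]
contact_force: [-4.2, -2.5, 7.4]
opening: 0.0326
grip_force: 51.5
```

Touching the floor, so I'll release with a small opening and rise.

Emit:
{"method": "step_arm", "body": {
  "targets": [
    {"travel":[0,0,0],"angular":[0,0,0],"gripper":0.5},
    {"travel":[0,0,0],"angular":[0,0,0],"gripper":0.5},
    {"travel":[0,0,0],"angular":[0,0,0],"gripper":0.5},
    {"travel":[0,0,0],"angular":[0,0,0],"gripper":0.5},
    {"travel":[0,0,0.01],"angular":[0,0,0],"gripper":0.5},
    {"travel":[0,0,0.04],"angular":[0,0,0],"gripper":0.5},
    {"travel":[0,0,0.1],"angular":[0,0,0],"gripper":0.5},
    {"travel":[0,0,0.18],"angular":[0,0,0],"gripper":0.5},
    {"travel":[0,0,0.25],"angular":[0,0,0],"gripper":0.5},
    {"travel":[0,0,0.28],"angular":[0,0,0],"gripper":0.5}
  ]
}}

```text
t: 34.35
tool_pos: [0.4918, 0.2915, 0.1996]
tool_rot: [-2.043, 2.376, -0.004]
contact_force: [0.4, 0.9, 0.4]
opening: 0.0429
grip_force: 0.0
```

Emit:
{"method": "step_arm", "body": {
  "targets": [
    {"travel":[0,-0.1,0.1],"angular":[0,0,0],"gripper":0.5},
    {"travel":[0,-0.2,0.1],"angular":[0,0,0],"gripper":0.5},
    {"travel":[0,-0.3,0.1],"angular":[0,0,0],"gripper":0.5},
    {"travel":[0,-0.4,0.1],"angular":[0,0,0],"gripper":0.5},
    {"travel":[0,-0.4,0.1],"angular":[0,0,0],"gripper":0.5},
    {"travel":[0,-0.4,0.1],"angular":[0,0,0],"gripper":0.5},
    {"travel":[0,-0.4,0.1],"angular":[0,0,0],"gripper":0.5}
  ]
}}

```text
t: 35.05
tool_pos: [0.4897, 0.0494, 0.2538]
tool_rot: [-2.044, 2.385, -0.0]
contact_force: [-0.2, 0.6, 0.5]
opening: 0.0426
grip_force: 0.0
```

```bash
python3 - <<'E'
from h import *
s=get('side');t=get('top');a=s['img'][130:320,200:400,::-1];b=t['img'][150:300,120:230,::-1]
a=cv2.resize(a,None,fx=2.4,fy=2.4,interpolation=cv2.INTER_CUBIC);b=cv2.resize(b,None,fx=2.9,fy=2.9,interpolation=cv2.INTER_CUBIC)
h=max(a.shape[0],b.shape[0])
cv2.imwrite('pics/c11.png',np.hstack([cv2.copyMakeBorder(x,0,h-x.shape[0],0,0,0) for x in(a,b)]))
E
```

```text
(no output)
```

View pics/c11.png

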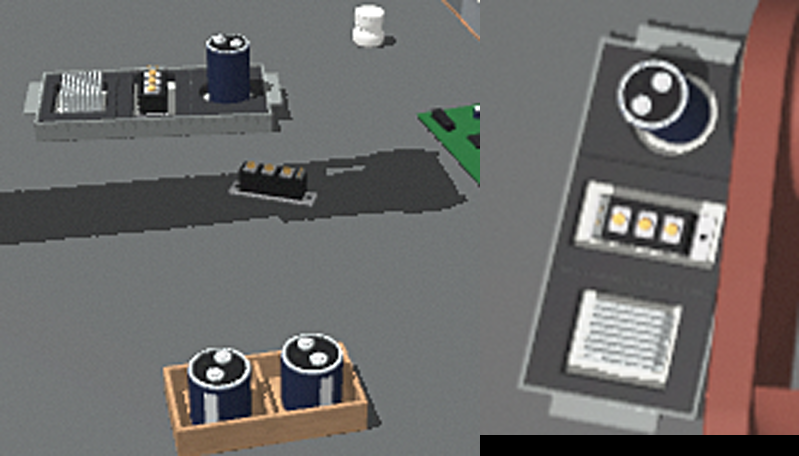

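c11 shows all four objects placed: heat sink at (82,90), module at (153,90), tall cap at (228,70), short cap in the carton at (220,385). The narrow module is untouched. I'll check the module's seating by triangulating its terminals.

```bash
python3 - <<'E'
from h import *
np.set_printoptions(precision=4,suppress=True)
s=get('side');t=get('top')
ax=np.array([.9888,-.1495]);n=np.array([.1495,.9888]);C=np.array([.4938,.291])
def gold(d,b):
    m=cv2.inRange(cv2.cvtColor(d['img'],cv2.COLOR_RGB2HSV),(5,60,130),(30,255,255))[b[1]:b[3],b[0]:b[2]]
    k,l,st,c=cv2.connectedComponentsWithStats(m,connectivity=8)
    return [(c[i]+b[:2]) for i in range(1,k) if st[i,4]>3]
g1=sorted(gold(t,(150,205,205,250)),key=lambda p:p[0]); g2=sorted(gold(s,(250,150,275,180)),key=lambda p:p[1])
print(g1,g2)
for a,b in zip(g1,g2):
    P,e=tri(t,a,s,b); print(P,round(e,4),(P[:2]-C)@ax,(P[:2]-C)@n)
# module plate right end visible extents
for p in [(724,205),(717,268)]:
    P=onplane(t,(p[0]-480)/2.9+119.7,p[1]/2.9+149.7,.012); print('plate end',P,(P[:2]-C)@ax,(P[:2]-C)@n)
# heat sink visible mask in the top view
b=(145,240,195,290); m=cv2.inRange(cv2.cvtColor(t['img'],cv2.COLOR_RGB2HSV),(0,0,120),(179,60,255))[b[1]:b[3],b[0]:b[2]]
# heat sink fin-top corners from c11: side and top
for u,v in [((60,73),(585,300)),((101,71),(592,345))]: pass
E
python3 - <<'E'
import cv2,sys; sys.path.insert(0,'.')
from h import *
s=get('side');t=get('top')
a=cv2.resize(s['img'][150:190,215:285,::-1],None,fx=5.5,fy=5.5,interpolation=cv2.INTER_CUBIC);b=cv2.resize(t['img'][205:290,145:215,::-1],None,fx=5.5,fy=5.5,interpolation=cv2.INTER_CUBIC)
h=max(a.shape[0],b.shape[0])
cv2.imwrite('pics/c12.png',np.hstack([cv2.copyMakeBorder(x,0,h-x.shape[0],0,0,0) for x in(a,b)]))
E
```

```text
[array([167.25  , 224.9375]), array([176.3333, 226.6667]), array([185.5333, 228.4667]), array([203.1, 240.3]), array([203.1429, 247.    ])] [array([263.0741, 162.6296])]
[0.4932 0.3104 0.0347] 0.0007 -0.003518747569944353 0.019099117817527232
plate end [0.5079 0.2368 0.012 ] 0.022087758763689985 -0.05146116563643584
plate end [0.4594 0.2391 0.012 ] -0.02624467964316992 -0.056433330437907235
```

View pics/c12.png

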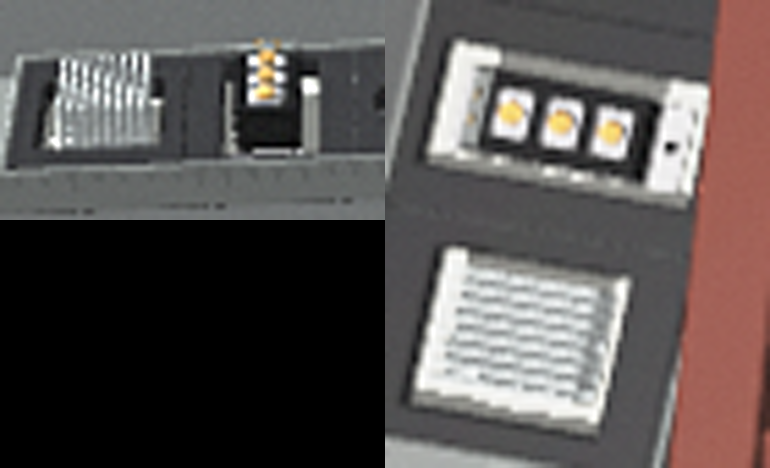

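c12 shows the module and the heat sink inside their pockets with light floor visible around them. The terminals are at (268,58), (265,75) and (263,93) in the side crop.

```bash
python3 - <<'E'
from h import *
np.set_printoptions(precision=4,suppress=True)
s=get('side');t=get('top')
ax=np.array([.9888,-.1495]);n=np.array([.1495,.9888]);C=np.array([.4938,.291])
for a,b in zip([(167.25,224.94),(176.33,226.67),(185.53,228.47)],[(268,58),(265,75),(263,93)]):
    P,e=tri(t,a,s,(b[0]/5.5+214.6,b[1]/5.5+149.6)); print(P,round(e,4),(P[:2]-C)@ax,(P[:2]-C)@n)
# heat sink fin-top corners: far-left and far-right, top vs side crop
for a,b in [((472,268),(62,55)),((612,290),(52,98)),((455,375),None)]:
    if b: print('hs',tri(t,((a[0]-385)/5.5+144.6,a[1]/5.5+204.6),s,(b[0]/5.5+214.6,b[1]/5.5+149.6)))
E
```

```text
[0.4931 0.3075 0.0439] 0.0011 -0.0031374354846380424 0.016255997036627154
[0.4892 0.2878 0.0441] 0.0002 -0.004032261070878277 -0.0038810672475253273
[0.4855 0.2678 0.044 ] 0.0008 -0.0047049106965090315 -0.024175731793021453
hs (array([0.4097, 0.3144, 0.0548]), np.float64(0.04261593162286811))
hs (array([0.4014, 0.2595, 0.0581]), np.float64(0.04471795014040663))
```

```bash
python3 - <<'E'
from h import *
s=get('side');t=get('top')
for a,b in [((448,372),(62,55)),((470,268),(149,52))]:
    print('hs',tri(t,((a[0]-385)/5.5+144.6,a[1]/5.5+204.6),s,(b[0]/5.5+214.6,b[1]/5.5+149.6)))
E
```

```text
hs (array([0.39002776, 0.32137167, 0.05107454]), np.float64(0.0027235322348213445))
hs (array([0.43208141, 0.31620892, 0.05022665]), np.float64(0.0018410283184270774))
```

```bash
python3 - <<'E'
from h import *
np.set_printoptions(precision=3,suppress=True,linewidth=200)
t=get('top')
ax=np.array([.9888,-.1495]);n=np.array([.1495,.9888]);C=np.array([.4068,.3042])
g=cv2.cvtColor(t['img'],cv2.COLOR_RGB2GRAY).astype(np.float32)
for o in(-.015,0,.01):
  print(o,[(int(k*1000),int(cv2.getRectSubPix(g,(1,1),tuple(map(float,proj(t,[*(C+ax*o+n*k),.009]))))[0,0])) for k in np.arange(.054,-.054,-.003)])
a=t['img'][245:290,145:205,::-1]
cv2.imwrite('pics/c13.png',cv2.resize(a,None,fx=12,fy=12,interpolation=cv2.INTER_NEAREST))
print(proj(t,[*(C+n*.03-ax*.022),.041]),[proj(t,[*(C+n*i*.03+ax*j*.022),.041]).round(1) for i,j in((1,1),(-1,1),(-1,-1))])
E
```

```text
-0.015 [(54, 78), (51, 79), (47, 79), (44, 63), (41, 59), (38, 200), (35, 241), (32, 232), (29, 205), (26, 191), (23, 179), (20, 178), (17, 190), (14, 186), (11, 178), (8, 176), (5, 193), (2, 194), (0, 192), (-3, 182), (-6, 193), (-9, 208), (-12, 194), (-15, 176), (-18, 191), (-21, 193), (-24, 143), (-27, 135), (-30, 168), (-33, 229), (-36, 150), (-39, 77), (-42, 83), (-45, 83), (-48, 83), (-51, 81)]
0 [(54, 79), (51, 79), (47, 78), (44, 62), (41, 52), (38, 187), (35, 239), (32, 240), (29, 233), (26, 201), (23, 187), (20, 183), (17, 192), (14, 205), (11, 192), (8, 179), (5, 185), (2, 212), (0, 200), (-3, 187), (-6, 188), (-9, 209), (-12, 198), (-15, 184), (-18, 183), (-21, 201), (-24, 167), (-27, 166), (-30, 231), (-33, 205), (-36, 133), (-39, 79), (-42, 84), (-45, 83), (-48, 82), (-51, 82)]
0.01 [(54, 78), (51, 78), (47, 77), (44, 60), (41, 51), (38, 189), (35, 242), (32, 233), (29, 215), (26, 189), (23, 192), (20, 178), (17, 181), (14, 195), (11, 194), (8, 186), (5, 175), (2, 190), (0, 202), (-3, 197), (-6, 176), (-9, 191), (-12, 190), (-15, 192), (-18, 180), (-21, 188), (-24, 160), (-27, 145), (-30, 160), (-33, 227), (-36, 130), (-39, 77), (-42, 83), (-45, 83), (-48, 81), (-51, 82)]
[150.029 272.97 ] [array([154.8, 252.5]), array([182.3, 257.3]), array([177.7, 277.9])]
```

View pics/c13.png

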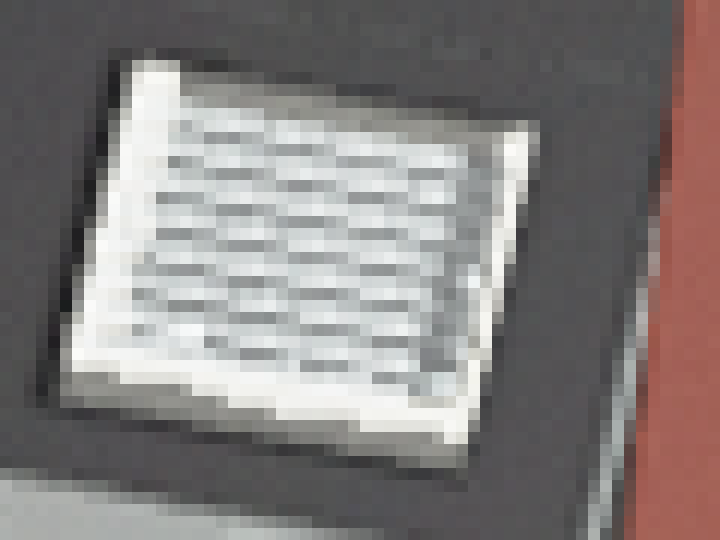

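```bash
python3 - <<'E'
from h import *
np.set_printoptions(precision=1,suppress=True,linewidth=200)
s=get('side');t=get('top')
ax=np.array([.9888,-.1495]);n=np.array([.1495,.9888]);C=np.array([.4068,.3042])
for z in(.041,.023,.009):
  print(z,[(i,j,proj(s,[*(C+n*i*.03+ax*j*.022),z])) for i in(1,-1) for j in(-1,1)])
print('rim far/near',proj(s,[*(C+n*.039),.023]),proj(s,[*(C-n*.039),.023]),'floor far',proj(s,[*(C+n*.039),.009]))
g=cv2.cvtColor(s['img'],cv2.COLOR_RGB2GRAY)
print('cols 220..248'); 
for v in range(155,180): print(v,g[v,220:250])
E
```

```text
0.041 [(1, -1, array([226. , 160.4])), (1, 1, array([241.4, 159.8])), (-1, -1, array([224.6, 169.9])), (-1, 1, array([240.6, 169.2]))]
0.023 [(1, -1, array([226.6, 166. ])), (1, 1, array([241.9, 165.4])), (-1, -1, array([225.3, 175.6])), (-1, 1, array([241.1, 175. ]))]
0.009 [(1, -1, array([227.1, 170.3])), (1, 1, array([242.2, 169.7])), (-1, -1, array([225.7, 180. ])), (-1, 1, array([241.5, 179.4]))]
rim far/near [234.4 164.3] [233.  176.8] floor far [234.8 168.6]
cols 220..248
155 [114 115 117 117 114 115 117 119 117 117 119 116 117 117 114 117 118 118 116 119 111 118 115 118 117 117 116 117 120 114]
156 [117 116 115 116 118 117 116 119 113 118 118 118 114 116 114 116 115 116 116 117 117 117 117 114 115 115 117 116 119 118]
157 [118 114 117 117 115 117 117 116 116 114 117 115 116 116 116 115 118 117 115 114 117 114 118 117 116 117 114 113 118 115]
158 [117 118 116 115 112 113 117 115 115 112 111 111 114 112 113 114 113 110 110 109 109 114 114 115 114 112 116 116 116 116]
159 [111 116 116 131 134 134 128 128 128 142 146 145 148 139 145 126 122 136 135 189 143 170 129 142 148 149 151
[... 1803 characters left out ...]
231 132 142 144 135 150 133 165 124 174 126 154 138 166 134 151 152 134 116  65  66  66  69  59  69]
175 [ 72  37  41 129 255 255 155 255 168 139 168 145 180 137 176 132 170 149 163 165 167 162 140 125  73  65  66  71  58  70]
176 [ 63  33  76 139 159 255 145 150 146 127 155 132 124 102 125 120 127 116 113  92  95 100  90  92  69  67  70  67  50  64]
177 [ 68  63  68  70  65 106  65  63  70  68  75  69  67  66  64  64  70  68  69  63  64  66  64  65  64  66  67  67  44  67]
178 [65 69 64 59 57 58 60 65 59 61 62 62 61 62 64 62 60 63 61 65 64 60 63 63 65 64 60 65 48 60]
179 [ 63  62  62  59  61  58  58  57  59  58  61  57  58  57  63  61  58  57  58  56  57  55  86  91  88  93  91  81 108 121]
```

The side rows match a heat sink centred and seated: fin tops span rows 160–168.5 against a predicted 160–169.5. The module terminals sit level at z = 44 mm. I'm handing in.

```bash
python3 -c "
from station import ctrl
print(ctrl.finish_job())"
```

```text
the job is handed in; nothing more can be done
None
```

The job is handed in at about 35 s: capacitors swapped, heat sink and wide module seated in their pockets, narrow module and carton_cap left alone; I viewed 16 pictures, two over the limit of 14.

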